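# Close down the foil-stamping press

## Robot

A 6-joint arm with a two-finger parallel gripper is mounted at the origin on the work surface. World frame = base frame: x ahead of the robot, y to its left, z up, the work surface at z = 0. Lengths are in m, angles in rad, forces in N, time in s.
With the tool pointing down it reaches from about 0.25 to 0.725 m from the base axis. Payload 4 kg.
Tool frame: the origin (TCP) lies on the centre line of the jaws, within the pads' length; the fingertips stand 11 mm ahead of it and the grasp point (between the pads) lies 8 mm behind it (bot.nose_length is the distance from the TCP to the fingertips, in m); z points along the fingers, y is the direction in which the jaws open and shut (so a half turn about z gives the same grasp; the last joint's range is limited). The gripper opens to 85 mm and grips with 20 to 120 N. Pads are 22 mm wide; open, the fingers measure 114 mm over their backs; the gripper's body (76 mm by 85 mm) begins 54 mm behind the grasp point. The pads swing forward as they close: fully open they stand 13 mm farther back than shut.
Start: joints at [-1.246, 0.241, 0.005, 1.335, 0, 1.571], TCP at [0.16, -0.474, 0.242] pointing down, gripper open.
Joint ranges: [-2.72, 2.72], [-1.05, 1.87], [-1.09, 1.28], [-1.99, 2.15], [-1.42, 1.44], [-3.14, 3.14]. Speed limits (rad/s): [2.79, 2.79, 3.14, 3.14, 3.14, 3.14].

## Interface

Orientations are given as a unit quaternion [x, y, z, w].
In Python, from workcell import bot gives the robot as it stands.
- The arm moves only by the tool play_rows, never from a script. Its argument "plan" is one flat list of numbers, 6 for each row, row after row: the shift along the tool's x, y, z in mm, then the turn, a rotation vector about the tool's x, y, z in rad. A call has 1 to 20 rows; each row shifts and turns the commanded pose from where the row before left it, along the tool's axes as they then stand; what a row does not reach is not made up. A row lasts 1/8 s, in which the tool goes at most 62.5 mm and 10.7 degrees, less where a joint would pass 70% of its speed; a pose out of reach is approached as far as the arm can. A call with a gripper value outside its range is refused whole. "hand" is the opening in per cent of the stroke, from 0 (shut) to 100 (fully open), set as the call begins (left out, the last holds). The fingers move at their own pace and stop on an object; the grip force is fixed at half the most. Time passes only in rows, so rows that do not move let the fingers close. It gives the time, the measured TCP pose, the force and the opening at its end, in the units of the state.
- bot.get_obs(): the state, without advancing time (a new reading comes with each control period).
- bot.camera(name): name is "side" or "top"; returns a dict with "frame" (420x560x3 uint8, blue, green, red), "range_z" (420x560 float32, m along the optical axis (not along the pixel's ray), 0 where there is no reading), "K" (3x3 intrinsics, pixels), "dist" ([k1, k2, p1, p2, k3] as OpenCV has them; the pictures are not rectified), "cam_to_world" (4x4, takes a point from camera to world coordinates). Camera axes: x right, y down, z forward; pixel columns grow to the right and rows downward; lengths in m; the calibration is good to about 2 mm. A picture is of the moment at which its call begins.
- bot.job_done(): hands the job in, once; it reports no verdict.
Trained networks look in the newest picture that a camera, given by its name, has taken for a name from the list of things; names that differ only in an ending like _2 or _b are one class to them, and where a whole thing is asked for, a point or a joint stands for the part that bears it (a point fixed in the world has none). Each returns a list of dicts, best first, with "p" (0 to 1); they miss things now and then, are a little off and sometimes report something else, mostly with a low value. They report only what shows in the picture. A call takes as long as a camera call. They do not tell look-alikes from the thing itself.
- bot.outline_of(query, camera): "mask" (420x560 bool, what is visible of it) and "point" ([row, column] in pixels, amid what is visible of it).
The state is a dict: "clock": time; "joint_pos": joint angles; "joint_vel": joint speeds; "tau": joint torques, N m; "eef_pos": TCP position; "tool_rot": TCP orientation; "ft_force": force on the tool from outside, world axes, zero at the start; "ft_torque": the same for the moment, N m; "grip_width": finger opening in m.
Only numpy, scipy, OpenCV 4.12 (cv2) and the standard library are available. Lean on these libraries where they do the work, as an engineer would, in place of code of your own. Each camera call takes 0.05 s, during which the arm holds its last target.

## Task

The stamping run is over. Slide every green cover that is on the bench fully home into a slot of the wooden drying rack, one to a slot, lying flat under the lips. Also put the brass die away: pull the press bed all the way out by its black post, seat the die flat and square in the bed's pocket with its engraving up, then push the bed fully home under the head; leave everything else on the bench where it is.

Things in the scene. Friction and masses are not known exactly. Their poses are not given: they have to be found in the camera images.
- cover0: Flat rigid green book-cover board, 120 (x, long) x 48 (y) x 8 (z) mm, about 80 g, gold lines on top. Origin at the centre of its underside. Starts flat on the bench, long axis roughly away from the robot. Two to four covers are present; the others are None. All are alike and either end may go in first.
- cover1: Flat rigid green book-cover board, 120 (x, long) x 48 (y) x 8 (z) mm, about 80 g, gold lines on top. Origin at the centre of its underside. Starts flat on the bench, long axis roughly away from the robot. Two to four covers are present; the others are None. All are alike and either end may go in first.
- cover2: Flat rigid green book-cover board, 120 (x, long) x 48 (y) x 8 (z) mm, about 80 g, gold lines on top. Origin at the centre of its underside. Starts flat on the bench, long axis roughly away from the robot. Two to four covers are present; the others are None. All are alike and either end may go in first.
- cover3: Flat rigid green book-cover board, 120 (x, long) x 48 (y) x 8 (z) mm, about 80 g, gold lines on top. Origin at the centre of its underside. Starts flat on the bench, long axis roughly away from the robot. Two to four covers are present; the others are None. All are alike and either end may go in first.
- rack: Light-wood drying rack fixed to the bench, 346 mm wide (y): four slots side by side, 80 mm pitch, open to its -x (robot side). Origin on the bench under the middle of the line of mouths; +x is the way covers slide in. Slot floor 30 mm above the bench, jutting 10 mm out before the mouths as a ledge; brass lips' top 46 mm, dark end stop 52 mm above the bench. Slots are described under slot0.
- slot0 (a point): Origin of a cover when fully home in the slot at the rack's -y end: on the slot floor and centre line, 15 mm inside the mouth; axes of the rack. Each slot: 51 mm wide between 29 mm walls, 75 mm deep to the end stop, dark-lined, 11 mm high under 5 mm thick lips that overhang each long edge by 6 mm; open above between the lips. A cover fully home sticks 45 mm out of the mouth.
- slot1 (a point): The same point in slot 1, counted from the rack's -y end.
- slot2 (a point): The same point in slot 2, counted from the rack's -y end.
- slot3 (a point): The same point in slot 3, counted from the rack's -y end.
- die: Brass stamping die, a flat block 60 (x) x 40 (y) x 22 (z) mm, about 0.3 kg, dark engraving on top. Origin at the centre of its underside. Starts flat on the bench, engraving up; it may be any of the things in the row of covers.
- press: Teal bench press, fixed. Origin on the bench below the pocket centre when the bed is home; +x to the back. Steel base 100 mm wide, x = -370 to 160, 12 mm high, 20 mm rails at its long edges; column x = 97 to 153; head x = -25 to 60, underside 95 mm above the bench; neck x from -20, 188 mm up; handwheel radius 75 mm about x = 18, 318 to 336 mm up.
- bed (a joint): Slide of the press bed, m: 0 fully home under the head, 0.17 fully out towards the robot (press -x). Starts nearly home, stays where left, moves at a few newtons. The bed is an aluminium plate 80 mm wide, from 190 mm in front of the pocket centre to 45 mm behind it, top 32 mm above the bench.
- pocket (a point): Centre of the floor of the bed's rectangular pocket: 63 (x) x 43 (y) mm, 10 mm deep, floor 22 mm above the bench, lined dark grey. Moves with the bed; axes are the press's. The seated die's underside origin lies here, its top 12 mm above the bed.
- bed_knob (a point): Grip point on the bed's upright black pull post, diameter 16 mm, standing 40 mm above the bed top (32 to 72 mm above the bench), 170 mm in front of the pocket centre; this point is 58 mm above the bench and moves with the bed.
- paste_jar: Bystander, not to be disturbed: white-capped paste jar, diameter 64, 85 tall, upright (mm). Origin at its underside.
- ink_bottle: Bystander, not to be disturbed: small amber bottle, diameter 44, 90 tall, upright (mm). Origin at its underside.
- foil_roll: Bystander, not to be disturbed: short brass-coloured roll, diameter 50, 70 tall, upright (mm). Origin at its underside.
- paste_brush: Bystander, not to be disturbed: paste brush lying flat, long axis x (mm). Origin at its underside.
- bone_folder: Bystander, not to be disturbed: white flat bone folder 140 x 20 x 6 lying flat, long axis x (mm). Origin at its underside.
- weight: Bystander, not to be disturbed: dark steel weight 70 x 50 x 40 (mm). Origin at its underside.
- straightedge: Bystander, not to be disturbed: steel straightedge 250 x 30 x 5 lying flat, long axis x (mm). Origin at its underside.
Not all that is in view belongs to the job. What is shaped like the cover3 but grey, pink or red is not meant.

How it is judged:
On the way, in this order (a step that is already met when the one before it is completed fails the run):
1. the press bed is pulled out (value of joint bed above 0.15 m), for 0.2 s.
2. the die is seated flat and square in the pocket of the drawn-out bed (horizontal distance between die and pocket below 0.005 m and z of die in the frame of pocket between -0.004 and 0.003 m and angle between die's own z axis and vertical below 0.05 rad and angle between the x axis of die and the x axis of pocket, either way round below 0.09 rad and value of joint bed above 0.1 m), for 0.2 s.
3. the bed, with the die in its pocket, is home under the head (horizontal distance between die and pocket below 0.005 m and z of die in the frame of pocket between -0.004 and 0.003 m and angle between die's own z axis and vertical below 0.05 rad and angle between the x axis of die and the x axis of pocket, either way round below 0.09 rad and value of joint bed below 0.006 m), for 0.2 s.
At the end, for the whole second after the job is handed in: Every cover present lies flat in a rack slot, its origin within 7 mm of that slot's home point (tilt under 0.06 rad), at rest; the die lies in the bed's pocket within 5 mm and 0.09 rad of square, its underside within 3 mm of the pocket floor, engraving up; the bed is within 6 mm of home (all of step 3 and (distance between cover0 and slot0 below 0.007 m or distance between cover0 and slot1 below 0.007 m or distance between cover0 and slot2 below 0.007 m or distance between cover0 and slot3 below 0.007 m) and angle between each of cover0, cover1, cover2, cover3's own z axis and vertical below 0.06 rad and linear speed of each of cover0, cover1, cover2, cover3, die below 0.02 m/s and (distance between cover1 and slot0 below 0.007 m or distance between cover1 and slot1 below 0.007 m or distance between cover1 and slot2 below 0.007 m or distance between cover1 and slot3 below 0.007 m) and (distance between cover2 and slot0 below 0.007 m or distance between cover2 and slot1 below 0.007 m or distance between cover2 and slot2 below 0.007 m or distance between cover2 and slot3 below 0.007 m) and (distance between cover3 and slot0 below 0.007 m or distance between cover3 and slot1 below 0.007 m or distance between cover3 and slot2 below 0.007 m or distance between cover3 and slot3 below 0.007 m)); the robot touches nothing.
It fails at once if a bystander is pushed more than 40 mm (distance of any of paste_jar, ink_bottle, foil_roll, paste_brush, bone_folder, weight, straightedge from where it was at the start of the episode above 0.04 m).
It fails at once if the jar, bottle or roll is knocked over (angle between any of paste_jar, ink_bottle, foil_roll's own z axis and vertical above 0.6 rad).
Of cover0, cover1, cover2, cover3 only 2 to 4 are there at a start; the rules pass over those that are not, and their reading is None.
At some moment in a run one of cover0, cover1, cover2, cover3 may be knocked a few centimetres aside while the robot is not near it.
Once in a run the grip may slacken for a moment while it holds something.
It also fails if it takes over 210 s, if anything falls off the work surface, if the arm or the gripper's body presses on something with over 40 N, if the wrist force passes 120 N, or if a joint passes its speed limit or range.

## Working session

There is one attempt and no reset: what is moved stays moved. The work goes in short steps, Python scripts to look and compute and a tool call to move; the robot and the scene stay as the last step left them, time stands still between calls to the robot, and variables do not carry over. Pictures are saved under pics/ and viewed, and the job is handed in when it is done.

Besides the shell and the picture viewer there is one more tool, called after "Emit:" in YAML: its name, and indented under it one key for each argument. play_rows: Moves the arm, as the interface text tells. Its arguments: {"type":"object","properties":{"plan":{"type":"array","items":{"type":"number"}},"hand":{"type":"number"}},"required":["plan"]}

```bash
ls; mkdir -p pics; python3 - <<'E'
from workcell import bot
import cv2
o=bot.get_obs(); print({k:(v.round(3).tolist() if hasattr(v,'round') and hasattr(v,'tolist') else v) for k,v in o.items()})
for n in ["top","side"]:
    c=bot.camera(n); cv2.imwrite(f"pics/{n}0.png",c["frame"]); print(n,c["K"],c["dist"],c["cam_to_world"])
print(bot.nose_length)
E
```

```text
pics
{'clock': 0.0, 'joint_pos': [-1.246, 0.241, 0.004, 1.335, -0.0, 1.571], 'joint_vel': [-0.001, -0.0, -0.001, 0.0, -0.003, 0.0], 'tau': [-0.001, -37.232, 25.241, 0.017, -0.0, 0.0], 'eef_pos': [0.159, -0.473, 0.241], 'tool_rot': [0.987, 0.162, -0.0, -0.001], 'ft_force': [0.199, -0.586, 0.689], 'ft_torque': [-0.001, -0.02, -0.018], 'grip_width': 0.08553860079405794}
top [[394.0378551    0.         274.53963533]
 [  0.         394.0378551  202.942694  ]
 [  0.           0.           1.        ]] [-0.01401518  0.          0.          0.          0.        ] [[-0.00387016 -0.99056899  0.13696022  0.32260947]
 [-0.99995577  0.00265955 -0.00902099 -0.03968747]
 [ 0.00857166 -0.13698908 -0.99053547  1.27199508]
 [ 0.          0.          0.          1.        ]]
side [[414.29694017   0.         279.02840476]
 [  0.         414.29694017 211.73625065]
 [  0.           0.           1.        ]] [-0.06130671  0.          0.          0.          0.        ] [[-0.84666657 -0.27627097  0.45478575 -0.03174437]
 [-0.53177354  0.47029191 -0.70430279  0.78699051]
 [-0.01930364 -0.83815265 -0.54509403  0.72080944]
 [ 0.          0.          0.          1.        ]]
0.011
```

View pics/top0.png

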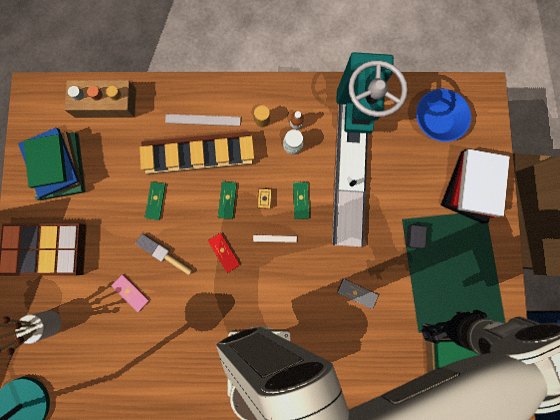

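View pics/side0.png

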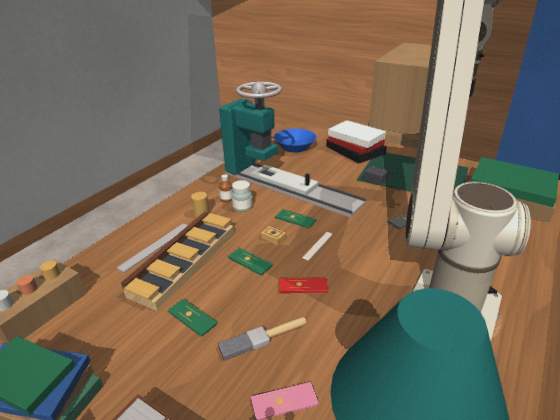

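```bash
cat > h.py <<'E'
import numpy as np, cv2
from workcell import bot
from scipy.spatial.transform import Rotation as R
def rays(c,px):
    px=np.asarray(px,float).reshape(-1,1,2)
    u=cv2.undistortPoints(px,c["K"],np.array(c["dist"])).reshape(-1,2)
    return np.c_[u,np.ones(len(u))]
def at_z(c,px,z):
    T=c["cam_to_world"]; d=rays(c,px)@T[:3,:3].T; o=T[:3,3]
    s=(z-o[2])/d[:,2]; return o+s[:,None]*d
def cloud(c,px):
    px=np.asarray(px); z=c["range_z"][px[:,1].astype(int),px[:,0].astype(int)]
    T=c["cam_to_world"]; P=(rays(c,px)*z[:,None])@T[:3,:3].T+T[:3,3]
    return P[z>0]
def maskpx(m):
    r,cc=np.nonzero(m); return np.c_[cc,r]
def state():
    o=bot.get_obs(); e=np.array(o["eef_pos"]); q=R.from_quat(o["tool_rot"])
    print("t",round(o["clock"],2),"eef",(e*1000).round(1),"yx",q.as_matrix()[:,0].round(3),"z",q.as_matrix()[:,2].round(3),"f",np.round(o["ft_force"],1),"w",round(o["grip_width"]*1000,1),"j",np.round(o["joint_pos"],2))
    return e,q
def rectfit(P):
    (cx,cy),(w,h),a=cv2.minAreaRect((P[:,:2]*1000).astype(np.float32))
    if w<h: w,h,a=h,w,a+90
    a=(a+90)%180-90
    return np.array([cx,cy]),w,h,a
def bounds(c,m,z):
    # subpixel-ish: contour corners at pixel borders
    k=cv2.resize(m.astype(np.uint8),None,fx=4,fy=4,interpolation=cv2.INTER_NEAREST)
    cs,_=cv2.findContours(k,cv2.RETR_EXTERNAL,cv2.CHAIN_APPROX_NONE)
    cc=max(cs,key=cv2.contourArea).reshape(-1,2)/4.0-0.4
    return at_z(c,cc,z)
E
python3 - <<'E'
from h import *
for cam in ["top","side"]:
    c=bot.camera(cam)
    print(cam)
    for q in ["cover0","die","rack","press","pocket","bed_knob","paste_jar","ink_bottle","foil_roll","paste_brush","bone_folder","weight","straightedge"]:
        try: L=bot.outline_of(q,cam)
        except Exception as ex: print(q,ex); continue
        for d in L:
            m=d["mask"]; P=cloud(c,maskpx(m))
            if len(P)<5: continue
            zt=np.percentile(P[:,2],80)
            f=rectfit(bounds(c,m,{"cover0":.008,"die":.022}.get(q,zt)))
            print(q,round(d["p"],2),"px",d["point"][::-1],"n",m.sum(),"z",(np.percentile(P[:,2],[5,50,95])*1000).round(),"ctr",f[0].round(1),"wh",round(f[1],1),round(f[2],1),"ang",round(f[3],1))
E
```

```text
top
cover0 0.95 px [155.4, 198.4] n 566 z [ 3.  7. 12.] ctr [506.7 336.9] wh 125.3 53.0 ang -6.7
cover0 0.9 px [298.9, 200.6] n 521 z [ 4.  8. 12.] ctr [ 508.9 -135.9] wh 118.6 50.4 ang 1.9
cover0 0.87 px [226.5, 248.9] n 578 z [ 3.  8. 12.] ctr [340.3 111.1] wh 124.6 53.4 ang 31.1
cover0 0.71 px [226.2, 201.2] n 529 z [ 3.  8. 12.] ctr [509.6 103.1] wh 122.3 50.8 ang -6.2
cover0 0.63 px [355.4, 292.7] n 565 z [ 4.  8. 12.] ctr [ 210.2 -310.5] wh 122.2 50.8 ang 64.4
die 0.78 px [260.0, 198.6] n 231 z [ 4. 22. 26.] ctr [510.2 -15.6] wh 64.1 44.1 ang 0.1
die 0.18 px [295.9, 119.9] n 191 z [14. 60. 91.] ctr [ 771.9 -124.6] wh 57.8 45.5 ang -0.5
rack 0.78 px [197.8, 155.4] n 3752 z [24. 42. 52.] ctr [656.1 198.4] wh 363.4 115.9 ang -84.4
press 0.67 px [355.9, 128.0] n 7486 z [  9.  39. 335.] ctr [ 619.7 -263.9] wh 541.8 183.4 ang -18.4
pocket 0.89 px [350.0, 162.8] n 1557 z [20. 31. 36.] ctr [ 649.3 -302.7] wh 236.3 88.5 ang -3.4
bed_knob 0.72 px [351.9, 158.8] n 1555 z [20. 31. 36.] ctr [ 649.  -303.3] wh 235.6 88.6 ang -4.1
paste_jar 0.69 px [295.4, 140.3] n 391 z [21. 83. 87.] ctr [ 6
[... 2581 characters left out ...]
wh 128.2 63.0 ang 0.2
paste_jar 0.91 px [241.2, 197.0] n 550 z [ 6. 54. 85.] ctr [648.7 -59.8] wh 196.2 60.2 ang -52.4
ink_bottle 0.85 px [224.0, 187.5] n 300 z [ 2. 45. 87.] ctr [741.6 -96.9] wh 185.7 44.4 ang -50.8
foil_roll 0.68 px [199.6, 202.3] n 303 z [17. 51. 71.] ctr [744.5  22.9] wh 137.6 47.7 ang -45.4
paste_brush 0.67 px [253.5, 339.3] n 1318 z [ 3. 16. 19.] ctr [323.9 307.3] wh 200.1 55.5 ang 55.2
bone_folder 0.62 px [316.2, 247.6] n 187 z [2. 5. 7.] ctr [382.6 -42.9] wh 140.7 25.5 ang -89.0
weight 0.66 px [373.6, 172.1] n 343 z [ 3. 31. 41.] ctr [ 376.4 -466.8] wh 132.7 85.7 ang -70.3
straightedge 0.96 px [145.6, 250.5] n 604 z [0. 3. 6.] ctr [776.7 191.3] wh 259.6 41.0 ang 89.2
```

```bash
python3 - <<'E'
from h import *
f=cv2.imread("pics/top0.png")
cv2.imwrite("pics/c_rack.png",cv2.resize(f[120:185,130:265],None,fx=5.9,fy=5.9,interpolation=cv2.INTER_CUBIC))
cv2.imwrite("pics/c_press.png",cv2.resize(f[115:255,320:385],None,fx=4.2,fy=4.2,interpolation=cv2.INTER_CUBIC))
cv2.imwrite("pics/c_cov.png",cv2.resize(f[170:230,135:325],None,fx=4.2,fy=4.2,interpolation=cv2.INTER_CUBIC))
g=cv2.imread("pics/side0.png")
cv2.imwrite("pics/c_sp.png",cv2.resize(g[70:220,210:380],None,fx=4,fy=4,interpolation=cv2.INTER_CUBIC))
cv2.imwrite("pics/c_sr.png",cv2.resize(g[200:310,110:250],None,fx=5,fy=5,interpolation=cv2.INTER_CUBIC))
E
```

```text
(no output)
```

View pics/c_rack.png

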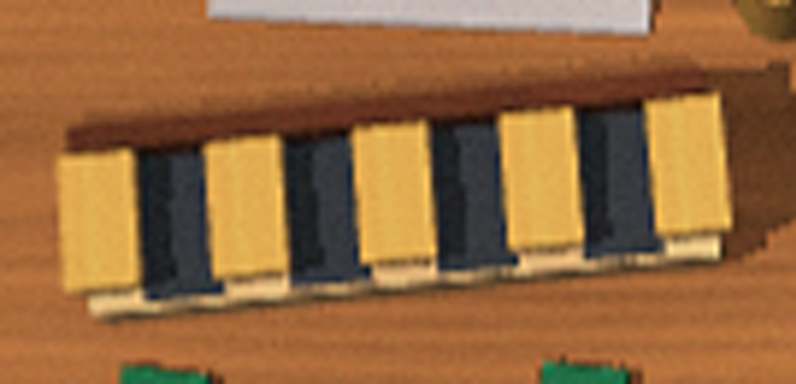

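View pics/c_press.png

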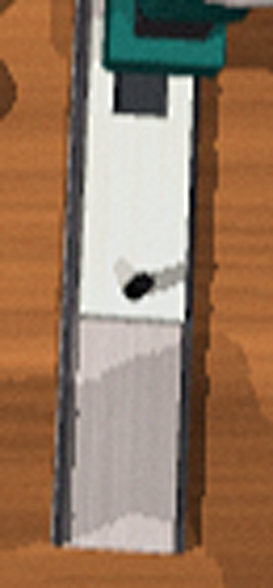

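View pics/c_cov.png

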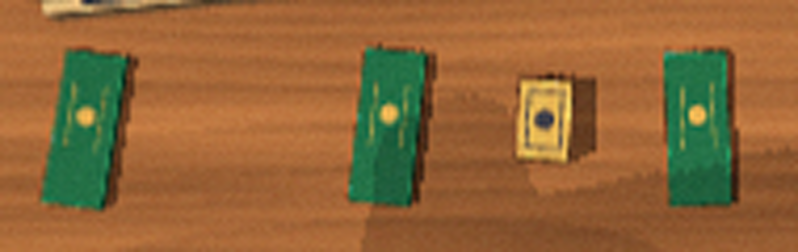

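View pics/c_sp.png

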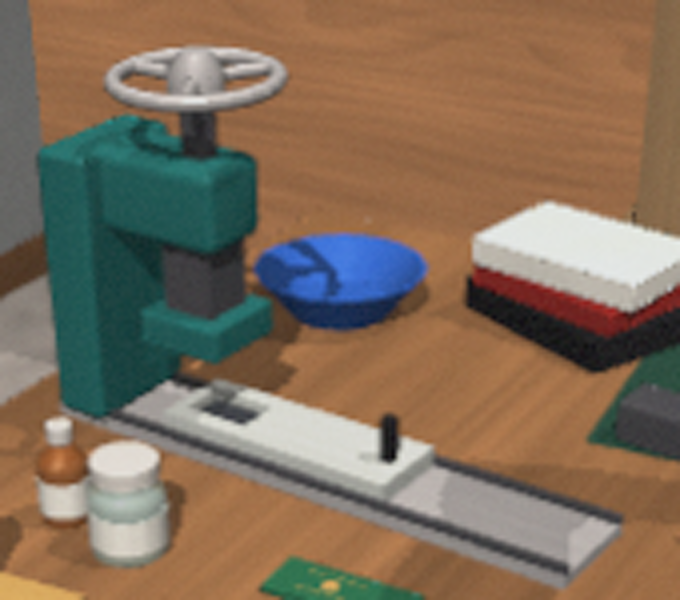

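View pics/c_sr.png

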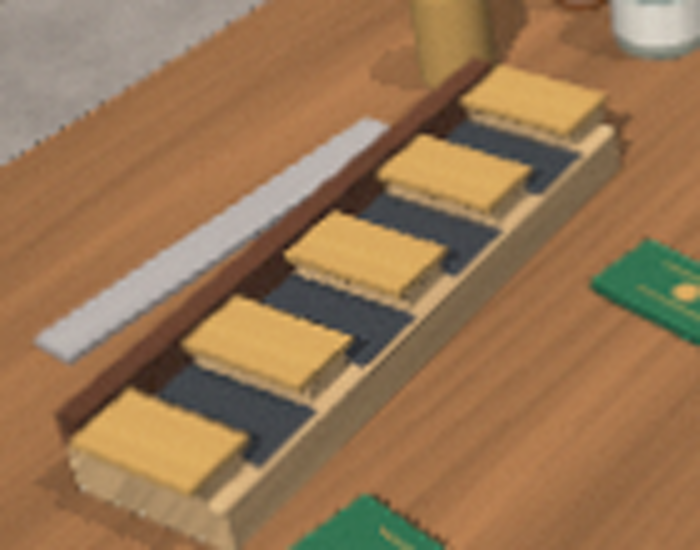

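```bash
cat > m.py <<'E'
from h import *
S=6
def seg(c,box,fn):
    x0,y0,x1,y1=box
    f=cv2.resize(c["frame"][y0:y1,x0:x1],None,fx=S,fy=S,interpolation=cv2.INTER_CUBIC)
    hsv=cv2.cvtColor(f,cv2.COLOR_BGR2HSV).astype(int)
    return fn(hsv,f.astype(int)).astype(np.uint8)
def comps(c,box,fn,z,amin=30):
    m=seg(c,box,fn); cs,_=cv2.findContours(m,cv2.RETR_EXTERNAL,cv2.CHAIN_APPROX_NONE); out=[]
    for k in cs:
        if cv2.contourArea(k)<amin*S*S: continue
        p=(k.reshape(-1,2)+0.5)/S-0.5+np.array(box[:2])
        P=at_z(c,p,z); fctr,w,h,a=rectfit(P)
        out.append((fctr,w,h,a,p.mean(0),P))
    return out
green=lambda H,f:(H[...,0]>60)&(H[...,0]<95)&(H[...,1]>110)&(H[...,2]>35)
def show(L):
    for o in L: print("ctr",o[0].round(1),"wh",round(o[1],1),round(o[2],1),"ang",round(o[3],2),"px",o[4].round(1))
E
python3 - <<'E'
from m import *
gold=lambda H,f:(H[...,0]>17)&(H[...,0]<30)&(H[...,1]>120)&(H[...,2]>165)
c=bot.camera("top"); s=bot.camera("side")
cv2.imwrite("pics/dbg.png",255*seg(c,(130,120,265,185),gold))
print("lips top"); show(comps(c,(130,125,265,180),gold,.046))
print("lips side"); show(comps(s,(110,200,245,305),gold,.046))
print("covers"); show(comps(c,(130,170,325,230),green,.008)); show(comps(s,(160,200,330,340),green,.008))
print("die"); show(comps(c,(250,180,280,215),gold,.022)); show(comps(s,(250,220,300,250),gold,.022))
E
```

```text
lips top
ctr [641.6 357.7] wh 76.0 40.6 ang 5.08 px [146.3 157.1]
ctr [648.8 278.3] wh 75.7 40.9 ang 5.71 px [171.3 154.8]
ctr [656.4 198.5] wh 76.3 40.8 ang 5.57 px [196.3 152.4]
ctr [664.4 118.9] wh 76.4 40.7 ang 5.46 px [221.3 149.9]
ctr [671.6  39.3] wh 76.8 40.8 ang 5.52 px [246.2 147.5]
lips side
ctr [637.8 361.1] wh 76.4 44.8 ang 4.82 px [140.4 288.1]
ctr [645.  282.1] wh 77.1 45.2 ang 5.68 px [162.7 268.3]
ctr [652.6 203. ] wh 77.2 46.4 ang 6.11 px [182.1 250.5]
ctr [660.9 123.4] wh 75.4 46.6 ang 5.23 px [199.7 234.1]
ctr [668.9  45.1] wh 75.9 46.1 ang 5.04 px [215.8 219.6]
ctr [759.4  15.8] wh 93.5 22.0 ang -42.83 px [198.2 206.3]
covers
ctr [ 506.8 -136.3] wh 118.5 47.5 ang 1.98 px [300.7 200.1]
ctr [507.3 335.7] wh 118.8 47.8 ang -7.42 px [154.9 200.5]
ctr [508.9 103. ] wh 118.8 47.8 ang -5.66 px [226.9 199.8]
ctr [502.1 340.9] wh 121.4 49.1 ang -6.99 px [192.2 316.9]
ctr [503.6 109. ] wh 120.6 50.6 ang -5.58 px [250.2 260.9]
ctr [ 501.3 -128.4] wh 118.5 51.6 ang 2.25 px [293.9 217.5]
die
ctr [510.9 -17.9] wh 61.7 40.1 ang -4.41 px [264.1 198.1]
ctr [506.   -5.5] wh 66.8 59.4 ang -2.59 px [273.2 235.1]
```

View pics/dbg.png

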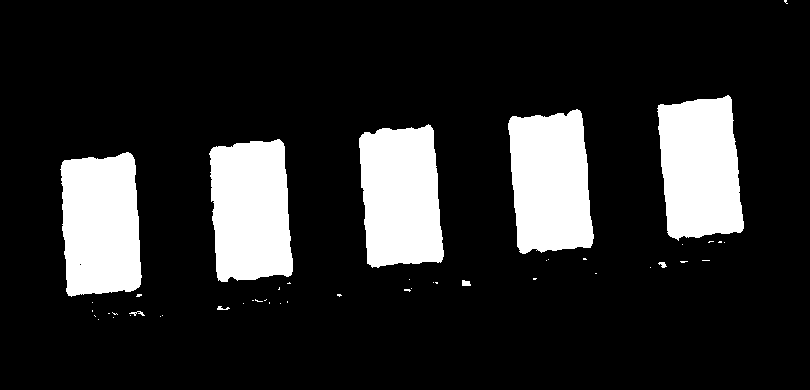

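```bash
python3 - <<'E'
from m import *
c=bot.camera("top"); s=bot.camera("side")
white=lambda H,f:(H[...,1]<40)&(H[...,2]>195)
black=lambda H,f:(f.max(-1)<55)
box=(332,130,375,250); m=seg(c,box,white); 
cv2.imwrite("pics/dbg2.png",np.hstack([255*m,255*seg(c,box,black)]))
L=comps(c,box,white,.032); show(L)
P=max(L,key=lambda o:o[1]*o[2])[5]*1000
# edges: fit lines on left/right
u=np.array([np.cos(np.radians(-3.5)),np.sin(np.radians(-3.5))]);
for it in range(3):
    v=np.array([-u[1],u[0]]); a=P[:,:2]@u; b=P[:,:2]@v; bc=(b.min()+b.max())/2
    am=(a>np.percentile(a,3)+15)&(a<a.max()-70)
    r=[]
    for sel in (am&(b>bc),am&(b<bc)):
        pf=np.polyfit(a[sel],b[sel],1); r.append(pf)
    th=np.arctan(np.mean([q[0] for q in r])); 
    print(np.degrees(np.arctan2(u[1],u[0])),[np.polyval(q,a[am].mean()).round(1) for q in r],a.min().round(1),[round(float(np.degrees(np.arctan(q[0]))),2) for q in r])
    Rm=np.array([[np.cos(th),-np.sin(th)],[np.sin(th),np.cos(th)]]); u=Rm@u
v=np.array([-u[1],u[0]]); a=P[:,:2]@u;b=P[:,:2]@v
print("front edge mid", (a.min()*u+v*(np.polyval(r[0],a.min())+np.polyval(r[1],a.min()))/2).round(1), np.degrees(np.arctan2(u[1],u[0])))
print("black@72"); show(comps(c,(340,170,368,195),black,.072,3)); 
print("side black@52");show(comps(s,(300,165,320,195),black,.052,3))
E
```

```text
ctr [ 372.7 -283.6] wh 73.5 26.4 ang 85.97 px [349.4 242.1]
ctr [ 505.  -291.4] wh 77.0 49.3 ang 86.9 px [348.2 197.1]
ctr [ 634.  -302.5] wh 199.0 79.6 ang -4.03 px [352.2 162.2]
-3.5000000000000004 [np.float64(-229.5), np.float64(-294.8)] 551.5 [8.96, -10.85]
-4.4748791591145265 [np.float64(-218.6), np.float64(-284.1)] 556.5 [9.45, -10.07]
-4.794671896796855 [np.float64(-215.0), np.float64(-280.4)] 557.9 [9.51, -10.15]
front edge mid [ 534.8 -296.3] -5.124427884974753
black@72
ctr [ 550.9 -293.1] wh 22.1 12.7 ang -45.53 px [352.6 182.8]
ctr [ 558.9 -331.8] wh 68.4 4.3 ang -4.38 px [365.  180.1]
side black@52
ctr [ 552.3 -295. ] wh 74.9 11.2 ang -60.92 px [306.9 179.2]
```

View pics/dbg2.png

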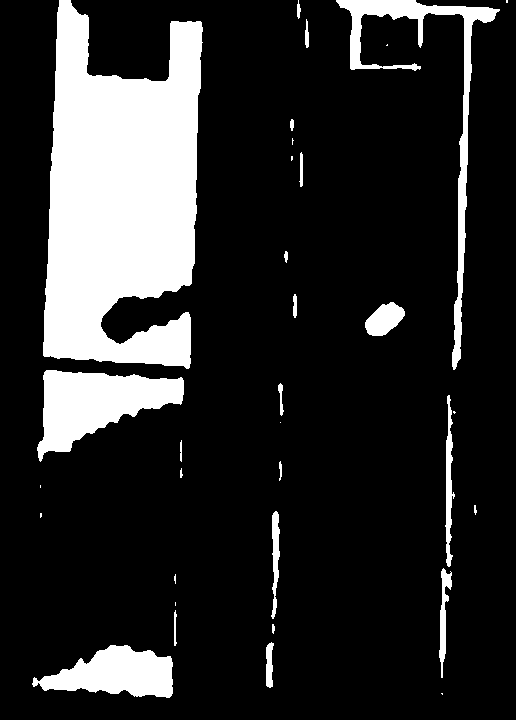

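```bash
cat >> h.py <<'E'
def yaw_of(q):
    x=q.as_matrix()[:,0]; return np.arctan2(x[1],x[0])
def go(x,y,z,yawdeg):
    """needed: first turn rz about tool z, then shift in turned tool axes (mm)"""
    e,q=state(); y0=yaw_of(q); t=np.radians(yawdeg)
    rz=-((t-y0+np.pi)%(2*np.pi)-np.pi)
    d=np.array([x,y,z])-e*1000
    xt=np.array([np.cos(t),np.sin(t),0]); yt=np.array([np.sin(t),-np.cos(t),0])
    print("yaw now",round(np.degrees(y0),2),"turn rz",round(rz,3),"shift tool",[round(float(v),1) for v in (d@xt,d@yt,-d[2])])
E
python3 -c "
from h import *
go(554.5,-296.5,130,-4.03)"
```

```text
t 1.7 eef [ 159.6 -473.8  242.3] yx [0.948 0.319 0.   ] z [ 0.  0. -1.] f [-0.6 -0.2 -0. ] w 85.2 j [-1.25  0.24  0.    1.34  0.    1.57]
yaw now 18.61 turn rz 0.395 shift tool [381.5, -204.7, 112.3]
```

Emit:
play_rows:
  plan: [0,0,0,0,0,0.0988,0,0,0,0,0,0.0988,0,0,0,0,0,0.0988,0,0,0,0,0,0.0988,38,-20.5,10,0,0,0,38,-20.5,10,0,0,0,38,-20.5,10,0,0,0,38,-20.5,10,0,0,0,38,-20.5,10,0,0,0,38,-20.5,10,0,0,0,38,-20.5,10,0,0,0,38,-20.5,10,0,0,0,38,-20.5,10,0,0,0,38,-20.5,20,0,0,0,0,0,0,0,0,0,0,0,0,0,0,0]
  hand: 50

```text
clock: 3.7
eef_pos: [0.5526, -0.2961, 0.1321]
tool_rot: [0.999, -0.035, -0.001, -0.0]
ft_force: [0.6, -0.2, 0.2]
grip_width: 0.0428
```

```bash
python3 - <<'E'
from h import *
go(554.5,-296.5,50,-4.03)
c=bot.camera("side"); cv2.imwrite("pics/s1.png",cv2.resize(c["frame"][90:240,210:410],None,fx=4,fy=4,interpolation=cv2.INTER_CUBIC))
c=bot.camera("top"); cv2.imwrite("pics/t1.png",cv2.resize(c["frame"][100:260,290:450],None,fx=3.7,fy=3.7,interpolation=cv2.INTER_CUBIC))
E
```

```text
t 3.7 eef [ 552.6 -296.1  132.1] yx [ 0.998 -0.07  -0.001] z [-0.001  0.    -1.   ] f [ 0.6 -0.2  0.2] w 42.8 j [-0.49  0.55  0.18  1.2  -0.    2.72]
yaw now -4.02 turn rz 0.0 shift tool [1.9, 0.3, 82.1]
```

View pics/s1.png

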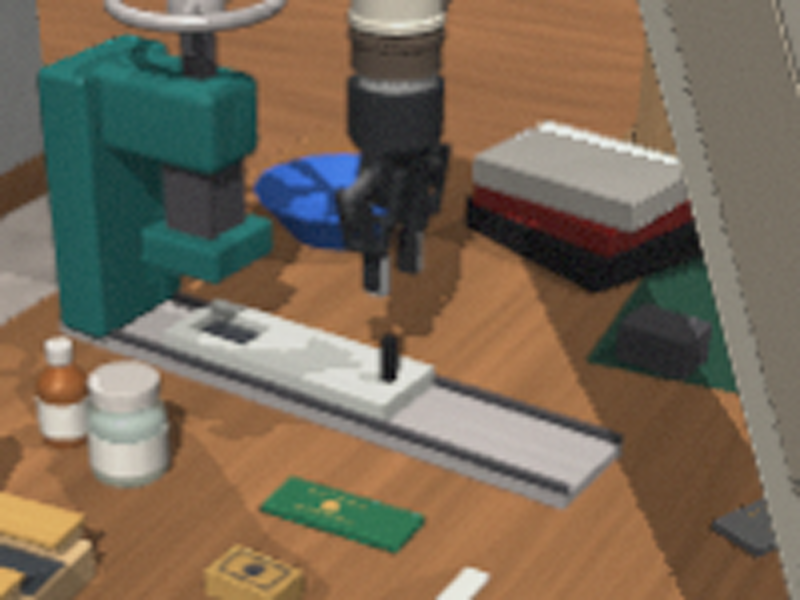

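View pics/t1.png

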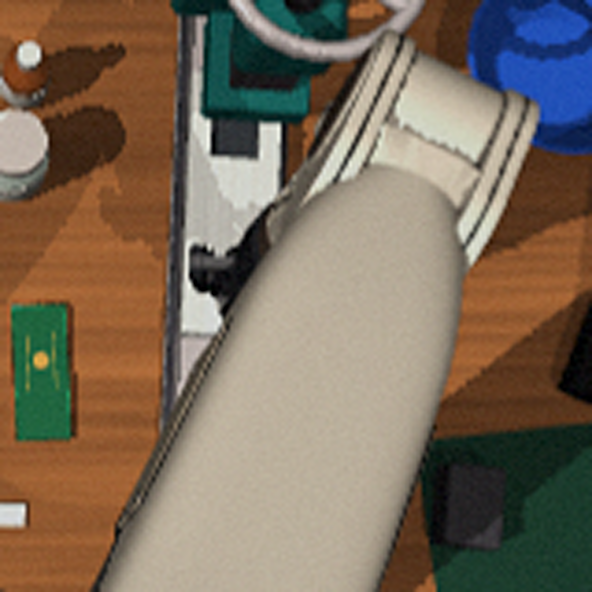

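Emit:
play_rows:
  plan: [1,0,20,0,0,0,1,0,20,0,0,0,0,0,20,0,0,0,0,0,14,0,0,0,0,0,8,0,0,0,0,0,0,0,0,0]

```text
clock: 4.55
eef_pos: [0.5547, -0.2964, 0.0502]
tool_rot: [0.999, -0.035, -0.0, -0.0]
ft_force: [-0.9, 0.2, 0.1]
grip_width: 0.0425
```

Emit:
play_rows:
  plan: [0,0,0,0,0,0,0,0,0,0,0,0,0,0,0,0,0,0,0,0,0,0,0,0]
  hand: 0

```text
clock: 5.05
eef_pos: [0.5557, -0.2962, 0.0513]
tool_rot: [0.999, -0.035, 0.001, 0.0]
ft_force: [-0.1, 0.9, 5.7]
grip_width: 0.0146
```

Emit:
play_rows:
  plan: [-6,0,0,0,0,0,-15,0,0,0,0,0,-17,0,0,0,0,0,-17,0,0,0,0,0,-17,0,0,0,0,0,-17,0,0,0,0,0,-17,0,0,0,0,0,-17,0,0,0,0,0,-17,0,0,0,0,0,-15,0,0,0,0,0,-8,0,0,0,0,0,0,0,0,0,0,0]

```text
clock: 6.55
eef_pos: [0.3918, -0.2849, 0.0513]
tool_rot: [0.999, -0.035, 0.0, 0.0]
ft_force: [-2.4, 2.3, 8.7]
grip_width: 0.0142
```

```bash
python3 - <<'E'
from h import *
state()
c=bot.camera("side"); cv2.imwrite("pics/s2.png",cv2.resize(c["frame"][90:240,210:410],None,fx=4,fy=4,interpolation=cv2.INTER_CUBIC))
E
```

```text
t 6.55 eef [ 391.8 -284.9   51.3] yx [ 0.997 -0.071  0.   ] z [ 0.    -0.001 -1.   ] f [-2.4  2.3  8.7] w 14.2 j [-0.63  0.38 -0.34  0.85 -0.    2.58]
```

View pics/s2.png

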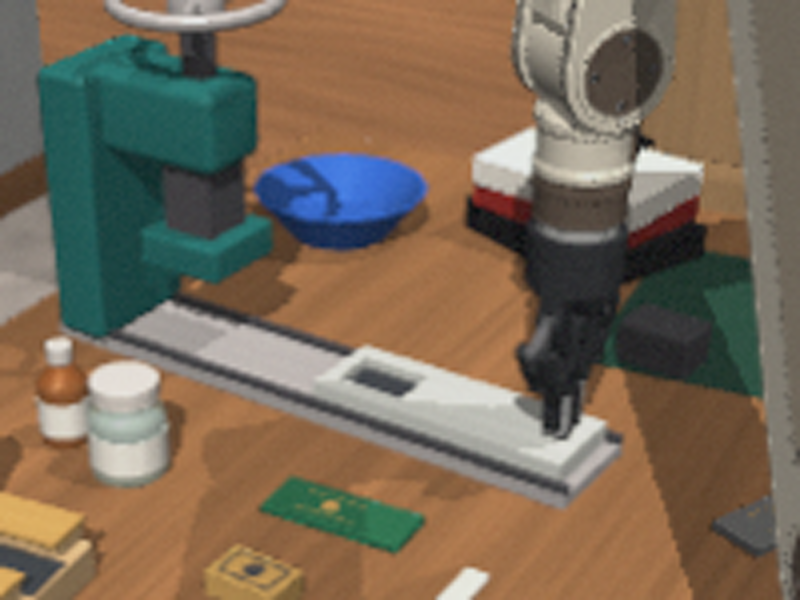

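Emit:
play_rows:
  plan: [-4,0,0,0,0,0,-3,0,0,0,0,0,-3,0,0,0,0,0,0,0,0,0,0,0]

```text
clock: 7.1
eef_pos: [0.3902, -0.2848, 0.0514]
tool_rot: [0.999, -0.034, 0.008, -0.0]
ft_force: [19.4, 3.0, -7.6]
grip_width: 0.014
```

Emit:
play_rows:
  plan: [6,0,0,0,0,0,0,0,0,0,0,0]

```text
clock: 7.35
eef_pos: [0.3902, -0.2848, 0.0513]
tool_rot: [0.999, -0.035, 0.002, 0.0]
ft_force: [4.2, 1.8, 6.3]
grip_width: 0.0142
```

Emit:
play_rows:
  plan: [0,0,0,0,0,0,0,0,0,0,0,0,0,0,-15,0,0,0,0,0,-30,0,0,0,0,0,-40,0,0,0,0,0,-40,0,0,0,0,0,-30,0,0,0,0,0,0,0,0,0]
  hand: 60

```text
clock: 8.35
eef_pos: [0.3892, -0.2856, 0.2074]
tool_rot: [0.999, -0.035, 0.002, 0.001]
ft_force: [0.4, -0.3, -0.0]
grip_width: 0.0513
```

```bash
python3 - <<'E'
from m import *
e,q=state()
c=bot.camera("top"); cv2.imwrite("pics/t2.png",c["frame"])
cv2.imwrite("pics/t2c.png",cv2.resize(c["frame"][150:260,320:400],None,fx=5,fy=5,interpolation=cv2.INTER_CUBIC))
E
```

```text
t 8.35 eef [ 389.2 -285.6  207.4] yx [ 0.997 -0.071  0.004] z [ 0.003 -0.003 -1.   ] f [ 0.4 -0.3 -0. ] w 51.3 j [-0.63  0.22 -0.11  1.23 -0.    2.58]
```

View pics/t2.png

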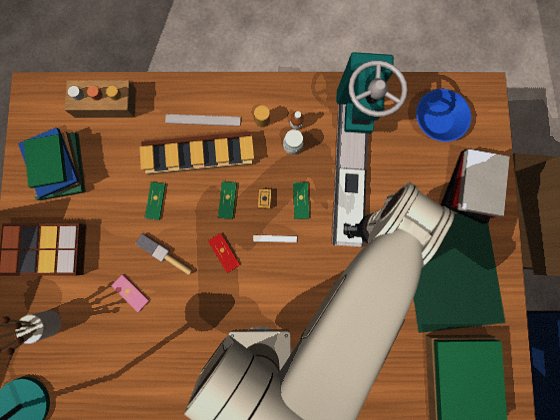

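```bash
python3 - <<'E'
from m import *
c=bot.camera("top")
dark=lambda H,f:(f.max(-1)<120)
white=lambda H,f:(H[...,1]<40)&(H[...,2]>170)
gold=lambda H,f:(H[...,0]>17)&(H[...,0]<30)&(H[...,1]>120)&(H[...,2]>120)
print("pocket");show(comps(c,(342,166,362,200),dark,.032))
print("bed");show(comps(c,(332,160,375,250),white,.032))
print("die");show(comps(c,(250,180,280,215),gold,.022)); show(comps(c,(250,180,276,215),lambda H,f:(f.max(-1)<80),.022,1)); 
print("covers");show(comps(c,(130,170,325,230),green,.008))
cv2.imwrite("pics/p2.png",np.hstack([cv2.resize(c["frame"][160:210,330:375],None,fx=8,fy=8,interpolation=cv2.INTER_CUBIC),cv2.resize(c["frame"][175:225,245:290],None,fx=8,fy=8,interpolation=cv2.INTER_CUBIC)]))
E
```

```text
pocket
ctr [ 558.6 -296.8] wh 61.8 42.3 ang -3.72 px [351.2 182.9]
bed
ctr [ 498.3 -293. ] wh 278.8 80.2 ang -3.98 px [349.8 200.3]
die
ctr [510.4 -18.7] wh 61.9 38.3 ang -9.17 px [264.9 201.2]
ctr [511.4 -17.7] wh 12.5 12.2 ang -44.78 px [264.1 198. ]
ctr [512.5 -45.8] wh 66.6 17.6 ang -1.77 px [272.8 197.6]
ctr [544.9 -22.2] wh 7.0 3.3 ang 89.86 px [265.5 187.8]
covers
ctr [ 506.9 -136.4] wh 118.5 47.6 ang 1.84 px [300.7 200.1]
ctr [507.3 335.9] wh 118.8 47.7 ang -7.44 px [154.9 200.5]
ctr [508.9 103. ] wh 118.7 47.8 ang -5.74 px [226.9 199.8]
```

View pics/p2.png

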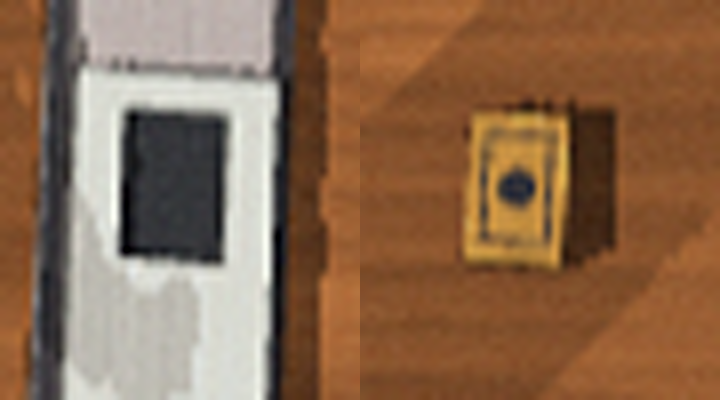

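Emit:
play_rows:
  plan: [0,0,0,0,0,-0.1742,0,0,0,0,0,-0.1742,0,0,0,0,0,-0.1742,0,0,0,0,0,-0.1742,0,0,0,0,0,-0.1742,0,0,0,0,0,-0.1742,0,0,0,0,0,-0.1742,0,0,0,0,0,-0.1742,0,0,0,0,0,-0.1742,0,0,0,0,0,-0.1742,0,0,0,0,0,-0.1742,0,0,0,0,0,-0.1742,0,0,0,0,0,-0.1742,0,0,0,0,0,-0.1742,0,0,0,0,0,-0.1742,0,0,0,0,0,-0.1742,0,0,0,0,0,-0.1742,0,0,0,0,0,-0.1742,0,0,0,0,0,0]
  hand: 70

```text
clock: 10.82
eef_pos: [0.3874, -0.2838, 0.2035]
tool_rot: [0.039, 0.999, 0.001, -0.002]
ft_force: [-0.4, 0.8, 0.2]
grip_width: 0.0595
```

```bash
python3 -c "
from h import *
go(511.2,-17.9,100,175.6)"
```

```text
t 10.82 eef [ 387.4 -283.8  203.5] yx [-0.997  0.078  0.003] z [-0.003  0.002 -1.   ] f [-0.4  0.8  0.2] w 59.5 j [-0.63  0.23 -0.12  1.23 -0.   -0.55]
yaw now 175.5 turn rz -0.002 shift tool [-103.0, 274.7, 103.5]
```

Emit:
play_rows:
  plan: [-13,34.3,3,0,0,0,-13,34.3,10,0,0,0,-13,34.3,15,0,0,0,-13,34.3,15,0,0,0,-13,34.3,15,0,0,0,-13,34.3,15,0,0,0,-13,34.3,15,0,0,0,-12,34.4,15,0,0,0,0,0,0,0,0,0,0,0,0,0,0,0]

```text
clock: 12.08
eef_pos: [0.5113, -0.0189, 0.1017]
tool_rot: [0.039, 0.999, -0.0, -0.001]
ft_force: [-0.2, -0.1, 0.5]
grip_width: 0.0598
```

```bash
python3 - <<'E'
from h import *
go(511.2,-17.9,22,175.6)
c=bot.camera("side"); cv2.imwrite("pics/s3.png",cv2.resize(c["frame"][130:270,180:360],None,fx=4.4,fy=4.4,interpolation=cv2.INTER_CUBIC))
E
```

```text
t 12.07 eef [511.3 -18.9 101.7] yx [-0.997  0.078  0.002] z [-0.002 -0.    -1.   ] f [-0.2 -0.1  0.5] w 59.8 j [-0.04  0.37 -0.2   1.   -0.    0.04]
yaw now 175.55 turn rz -0.001 shift tool [0.2, 1.0, 79.7]
```

View pics/s3.png

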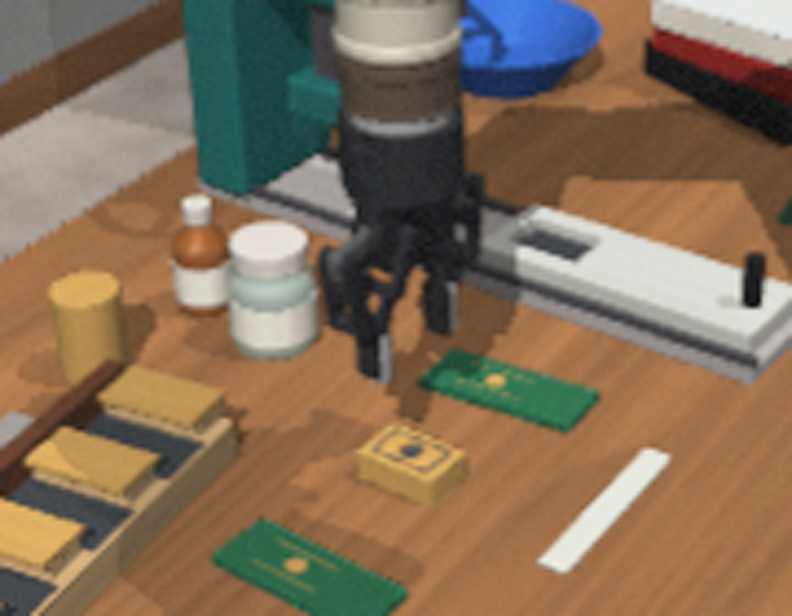

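```bash
python3 - <<'E'
from h import *
c=bot.camera("side")
m=np.zeros((420,560),bool); m[185:222,255:300]=1
px=maskpx(m); P=cloud(c,px)*1000
sel=(P[:,2]>40)&(abs(P[:,0]-511)<30)&(abs(P[:,1]+19)<70)
Q=P[sel]
for lo,hi in ((-80,-19),(-19,60)):
    k=Q[(Q[:,1]>lo)&(Q[:,1]<hi)]
    if len(k): print(len(k),np.percentile(k[:,2],[0,3,10]).round(1),k[k[:,2].argsort()[:4]].round(0).tolist())
E
```

```text
193 [ 96.   99.5 104.5] [[506.0, -51.0, 96.0], [508.0, -49.0, 96.0], [498.0, -54.0, 97.0], [515.0, -49.0, 98.0]]
431 [ 94.7 104.  116.2] [[520.0, 14.0, 95.0], [524.0, 13.0, 96.0], [515.0, 16.0, 97.0], [504.0, 18.0, 99.0]]
```

Emit:
play_rows:
  plan: [0,-1,22,0,0,0,0,0,22,0,0,0,0,0,20,0,0,0,0,0,12,0,0,0,0,0,5.7,0,0,0,0,0,0,0,0,0,0,0,0,0,0,0]

```text
clock: 13.05
eef_pos: [0.5127, -0.0197, 0.0213]
tool_rot: [0.038, 0.999, -0.0, 0.001]
ft_force: [-0.0, 0.3, 0.5]
grip_width: 0.0598
```

Emit:
play_rows:
  plan: [0,0,0,0,0,0,0,0,0,0,0,0,0,0,0,0,0,0,0,0,0,0,0,0,0,0,0,0,0,0]
  hand: 0

```text
clock: 13.68
eef_pos: [0.5129, -0.0192, 0.0217]
tool_rot: [0.038, 0.999, 0.0, 0.001]
ft_force: [-0.4, 1.4, 5.8]
grip_width: 0.0381
```

Emit:
play_rows:
  plan: [0,0,-8,0,0,0,0,0,-20,0,0,0,0,0,-20,0,0,0,0,0,-20,0,0,0,0,0,-12,0,0,0,0,0,0,0,0,0]

```text
clock: 14.42
eef_pos: [0.5125, -0.0198, 0.1013]
tool_rot: [0.038, 0.999, -0.0, 0.001]
ft_force: [0.7, -0.5, -3.6]
grip_width: 0.0385
```

```bash
python3 - <<'E'
from h import *
go(558.6,-296.8,100,176)
c=bot.camera("side"); cv2.imwrite("pics/s4.png",cv2.resize(c["frame"][130:270,180:360],None,fx=4.4,fy=4.4,interpolation=cv2.INTER_CUBIC))
E
```

```text
t 14.43 eef [512.5 -19.8 101.3] yx [-0.997  0.076 -0.002] z [ 0.001 -0.    -1.   ] f [ 0.7 -0.5 -3.6] w 38.5 j [-0.04  0.37 -0.2   1.   -0.    0.04]
yaw now 175.62 turn rz -0.007 shift tool [-65.3, -273.2, 1.3]
```

View pics/s4.png

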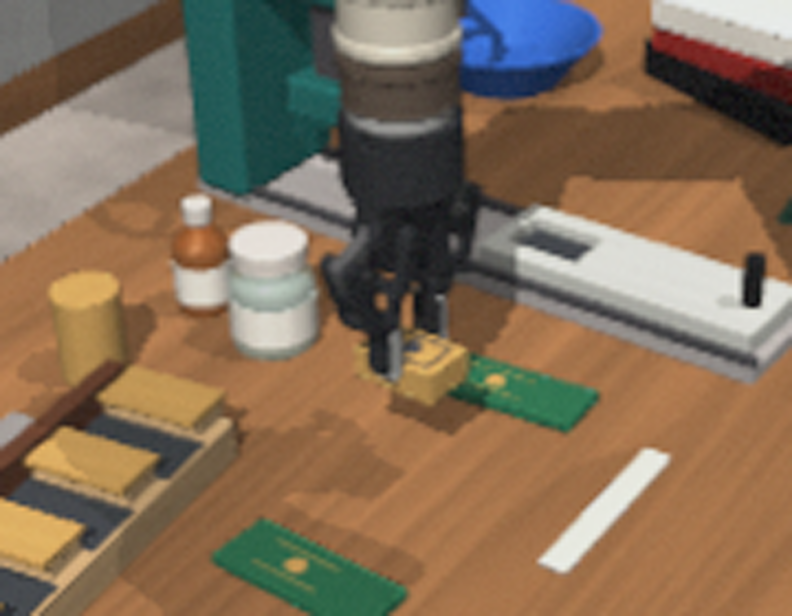

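Emit:
play_rows:
  plan: [-7,-20,0,0,0,-0.007,-7,-30,0,0,0,0,-7,-32,0,0,0,0,-7,-32,0,0,0,0,-7,-32,0,0,0,0,-7,-32,0,0,0,0,-7,-32,0,0,0,0,-7,-32,0,0,0,0,-7,-22,0,0,0,0,-3.8,-9.3,0,0,0,0,0,0,0,0,0,0,0,0,0,0,0,0,0,0,0,0,0,0]

```text
clock: 16.1
eef_pos: [0.5595, -0.2959, 0.1006]
tool_rot: [0.034, 0.999, 0.0, -0.0]
ft_force: [-0.8, 0.5, -3.1]
grip_width: 0.0379
```

```bash
python3 - <<'E'
from m import *
go(560.1,-296.9,60,176)
c=bot.camera("top"); s=bot.camera("side")
cv2.imwrite("pics/p5.png",np.hstack([cv2.resize(c["frame"][160:230,325:395],None,fx=5,fy=5,interpolation=cv2.INTER_CUBIC),cv2.resize(s["frame"][130:200,220:310],None,fx=5,fy=5,interpolation=cv2.INTER_CUBIC)]))
E
```

```text
t 16.1 eef [ 559.5 -295.9  100.6] yx [-0.998  0.068  0.   ] z [-0.  0. -1.] f [-0.8  0.5 -3.1] w 37.9 j [-0.49  0.59  0.16  1.14  0.   -0.42]
yaw now 176.1 turn rz 0.002 shift tool [-0.7, -1.0, 40.6]
```

View pics/p5.png

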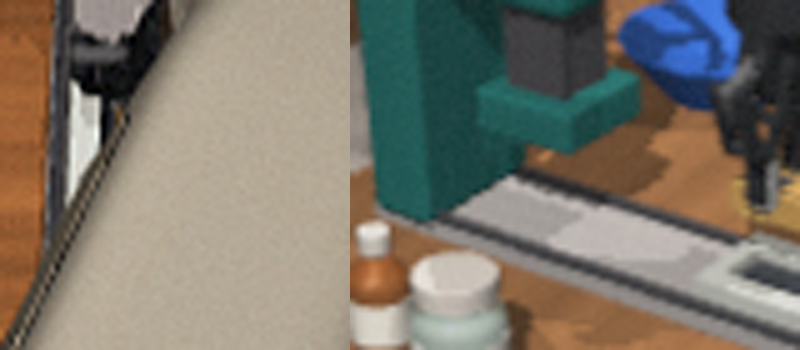

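Emit:
play_rows:
  plan: [-0.6,-1,15,0,0,0.002,0,0,15,0,0,0,0,0,10,0,0,0,0,0,4,0,0,0,0,0,0,0,0,0,0,0,0,0,0,0]

```text
clock: 16.95
eef_pos: [0.5605, -0.2983, 0.0571]
tool_rot: [0.036, 0.999, -0.0, 0.0]
ft_force: [-0.4, -0.9, -2.9]
grip_width: 0.0381
```

```bash
python3 - <<'E'
from m import *
go(560.1,-296.9,43.5,176)
s=bot.camera("side")
cv2.imwrite("pics/p6.png",cv2.resize(s["frame"][130:205,240:330],None,fx=8,fy=8,interpolation=cv2.INTER_CUBIC))
E
```

```text
t 16.95 eef [ 560.5 -298.3   57.1] yx [-0.997  0.071 -0.001] z [ 0.001 -0.    -1.   ] f [-0.4 -0.9 -2.9] w 38.1 j [-0.49  0.63  0.11  1.05  0.   -0.42]
yaw now 175.91 turn rz -0.002 shift tool [0.5, 1.3, 13.6]
```

View pics/p6.png

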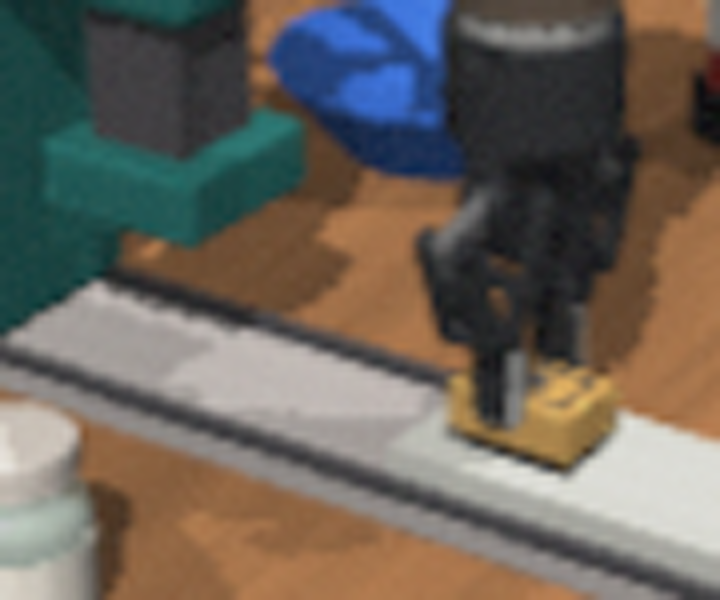

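```bash
cat >> h.py <<'E'
def avg(n=8):
    E=[]
    for i in range(n):
        o=bot.get_obs(); E.append(np.r_[np.array(o["eef_pos"])*1000,np.degrees(yaw_of(R.from_quat(o["tool_rot"]))),o["ft_force"]]); bot.camera("side")
    E=np.array(E); print("mean",E.mean(0).round(2),"sd",E.std(0).round(2)); return E.mean(0)
E
python3 -c "
from h import *
avg()"
```

```text
mean [ 5.6037e+02 -2.9815e+02  5.7080e+01  1.7591e+02 -1.0000e-02 -1.8000e-01
 -3.2300e+00] sd [0.14 0.09 0.18 0.   0.45 0.23 0.53]
```

Emit:
play_rows:
  plan: [0.3,1.2,0,0,0,0,0,0,0,0,0,0,0,0,0,0,0,0]

```text
clock: 17.77
eef_pos: [0.5599, -0.2968, 0.0566]
tool_rot: [0.036, 0.999, -0.0, -0.0]
ft_force: [0.2, -0.5, -3.1]
grip_width: 0.0379
```

```bash
python3 -c "
from h import *
avg(3)"
```

```text
mean [ 5.5987e+02 -2.9678e+02  5.6580e+01  1.7591e+02 -3.3000e-01 -4.8000e-01
 -3.3400e+00] sd [0.01 0.02 0.01 0.   0.42 0.31 0.26]
```

Descend in small steps, watching the force.

Emit:
play_rows:
  plan: [0,0,2,0,0,0,0,0,2,0,0,0,0,0,1,0,0,0,0,0,0,0,0,0]

```text
clock: 18.42
eef_pos: [0.5598, -0.2967, 0.0514]
tool_rot: [0.036, 0.999, 0.0, -0.0]
ft_force: [-0.5, -0.3, -3.1]
grip_width: 0.0379
```

Emit:
play_rows:
  plan: [0,0,1,0,0,0,0,0,1,0,0,0,0,0,0,0,0,0]

```text
clock: 18.8
eef_pos: [0.5598, -0.2967, 0.0495]
tool_rot: [0.036, 0.999, 0.0, -0.0]
ft_force: [0.6, -0.2, -3.0]
grip_width: 0.0377
```

Emit:
play_rows:
  plan: [0,0,1,0,0,0,0,0,1,0,0,0,0,0,0,0,0,0]

```text
clock: 19.18
eef_pos: [0.5598, -0.2967, 0.0475]
tool_rot: [0.036, 0.999, 0.0, -0.0]
ft_force: [0.5, -0.2, -3.4]
grip_width: 0.0384
```

Emit:
play_rows:
  plan: [0,0,1,0,0,0,0,0,1,0,0,0,0,0,1,0,0,0,0,0,0,0,0,0]

```text
clock: 19.68
eef_pos: [0.5598, -0.2967, 0.0445]
tool_rot: [0.036, 0.999, 0.0, -0.0]
ft_force: [0.0, -0.1, -2.5]
grip_width: 0.0381
```

Emit:
play_rows:
  plan: [0,0,1,0,0,0,0,0,0,0,0,0]

```text
clock: 19.92
eef_pos: [0.56, -0.2968, 0.0439]
tool_rot: [0.036, 0.999, -0.0, 0.0]
ft_force: [0.5, -0.2, -2.3]
grip_width: 0.0382
```

Emit:
play_rows:
  plan: [0,0,0,0,0,0,0,0,0,0,0,0,0,0,0,0,0,0,0,0,0,0,0,0,0,0,-10,0,0,0,0,0,-20,0,0,0,0,0,-30,0,0,0,0,0,-30,0,0,0,0,0,0,0,0,0]
  hand: 65

```text
clock: 21.05
eef_pos: [0.562, -0.2979, 0.1377]
tool_rot: [0.036, 0.999, -0.002, 0.003]
ft_force: [-0.2, -0.7, -0.3]
grip_width: 0.0556
```

```bash
python3 - <<'E'
from m import *
go(389.5,-284.8,130,176)
s=bot.camera("side")
cv2.imwrite("pics/p7.png",cv2.resize(s["frame"][130:215,240:370],None,fx=6,fy=6,interpolation=cv2.INTER_CUBIC))
m=np.zeros((420,560),bool); m[175:195,275:325]=1
P=cloud(s,maskpx(m))*1000
u=np.array([.9976,-.0698]);v=np.array([.0698,.9976]); d=P[:,:2]-[558.6,-296.8]; a=d@u;b=d@v
print("die top z",np.percentile(P[(abs(a)<25)&(abs(b)<15),2],[10,50,90]))
E
```

```text
t 21.05 eef [ 562.  -297.9  137.7] yx [-0.997  0.071 -0.007] z [ 0.007 -0.004 -1.   ] f [-0.2 -0.7 -0.3] w 55.6 j [-0.49  0.56  0.21  1.21  0.   -0.42]
yaw now 175.91 turn rz -0.002 shift tool [173.0, 1.0, 7.7]
die top z [41.00651961 43.07039267 45.3583915 ]
```

View pics/p7.png

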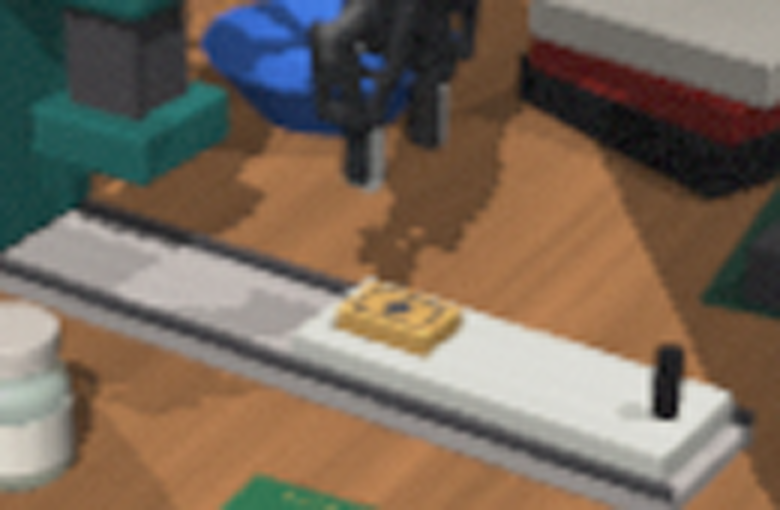

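Emit:
play_rows:
  plan: [10,0,0,0,0,0,27,0,0,0,0,0,30,0,0,0,0,0,30,0,0,0,0,0,30,0,0,0,0,0,30,0,0,0,0,0,16,1,10,0,0,0,0,0,15,0,0,0,0,0,20,0,0,0,0,0,20,0,0,0,0,0,15,0,0,0,0,0,8,0,0,0,0,0,0,0,0,0,0,0,0,0,0,0]

```text
clock: 22.85
eef_pos: [0.3875, -0.2836, 0.046]
tool_rot: [0.036, 0.999, -0.0, 0.0]
ft_force: [-0.0, 0.2, -0.0]
grip_width: 0.0555
```

Emit:
play_rows:
  plan: [0,0,0,0,0,0,0,0,0,0,0,0,0,0,0,0,0,0,0,0,0,0,0,0,0,0,0,0,0,0]
  hand: 0

```text
clock: 23.48
eef_pos: [0.3878, -0.2845, 0.0462]
tool_rot: [0.036, 0.999, -0.001, 0.0]
ft_force: [-2.0, -4.8, 5.4]
grip_width: 0.0148
```

Emit:
play_rows:
  plan: [-3,0,0,0,0,0,-7,0,0,0,0,0,-11,0,0,0,0,0,-14,0,0,0,0,0,-15,0,0,0,0,0,-15,0,0,0,0,0,-15,0,0,0,0,0,-15,0,0,0,0,0,-15,0,0,0,0,0,-15,0,0,0,0,0,-13,0,0,0,0,0,-11,0,0,0,0,0,-8,0,0,0,0,0,-5,0,0,0,0,0,-3,0,0,0,0,0,0,0,0,0,0,0]

```text
clock: 25.48
eef_pos: [0.5527, -0.296, 0.0463]
tool_rot: [0.036, 0.999, -0.001, 0.001]
ft_force: [0.0, -4.3, 5.3]
grip_width: 0.0144
```

Emit:
play_rows:
  plan: [-2,0,0,0,0,0,-2,0,0,0,0,0,-2,0,0,0,0,0,-1,0,0,0,0,0,0,0,0,0,0,0]

```text
clock: 26.1
eef_pos: [0.5572, -0.2963, 0.0463]
tool_rot: [0.036, 0.999, -0.001, -0.001]
ft_force: [-6.2, -4.0, 9.2]
grip_width: 0.0142
```

Emit:
play_rows:
  plan: [-2,0,0,0,0,0,-2,0,0,0,0,0,0,0,0,0,0,0,0,0,0,0,0,0]

```text
clock: 26.6
eef_pos: [0.5572, -0.2963, 0.0462]
tool_rot: [0.037, 0.999, -0.0, -0.005]
ft_force: [-16.7, -2.9, 16.2]
grip_width: 0.0148
```

Against the stop: home. Release and rise.

Emit:
play_rows:
  plan: [5,0,0,0,0,0,0,0,0,0,0,0]

```text
clock: 26.85
eef_pos: [0.5572, -0.2963, 0.0463]
tool_rot: [0.036, 0.999, -0.0, -0.0]
ft_force: [-3.9, -5.1, 7.6]
grip_width: 0.0145
```

Emit:
play_rows:
  plan: [0,0,0,0,0,0,0,0,0,0,0,0,0,0,0,0,0,0,0,0,-10,0,0,0,0,0,-25,0,0,0,0,0,-30,0,0,0,0,0,-30,0,0,0,10,0,-20,0,0,0,20,0,0,0,0,0,0,0,0,0,0,0]
  hand: 70

```text
clock: 28.1
eef_pos: [0.5265, -0.2933, 0.1612]
tool_rot: [0.036, 0.999, 0.0, -0.0]
ft_force: [0.5, 0.5, 1.2]
grip_width: 0.0595
```

```bash
python3 - <<'E'
from m import *
state()
s=bot.camera("side");c=bot.camera("top")
cv2.imwrite("pics/p8.png",cv2.resize(s["frame"][110:215,220:370],None,fx=5,fy=5,interpolation=cv2.INTER_CUBIC))
cv2.imwrite("pics/t8.png",c["frame"])
print("covers");show(comps(c,(130,170,325,230),green,.008)); show(comps(s,(160,200,330,340),green,.008))
E
```

```text
t 28.1 eef [ 526.5 -293.3  161.2] yx [-0.997  0.072  0.001] z [-0.001  0.    -1.   ] f [0.5 0.5 1.2] w 59.5 j [-0.51  0.49  0.15  1.24  0.   -0.44]
covers
ctr [ 506.8 -136.4] wh 118.6 47.7 ang 1.85 px [300.7 200.1]
ctr [507.3 335.9] wh 118.8 48.1 ang -7.3 px [155.  200.5]
ctr [508.8 103.1] wh 118.9 47.6 ang -5.69 px [226.9 199.9]
ctr [502.1 340.8] wh 121.4 49.1 ang -7.08 px [192.1 316.8]
ctr [503.5 108.9] wh 120.6 50.3 ang -5.73 px [250.1 260.8]
ctr [ 501.4 -128.4] wh 118.3 51.3 ang 1.83 px [293.9 217.6]
```

View pics/p8.png

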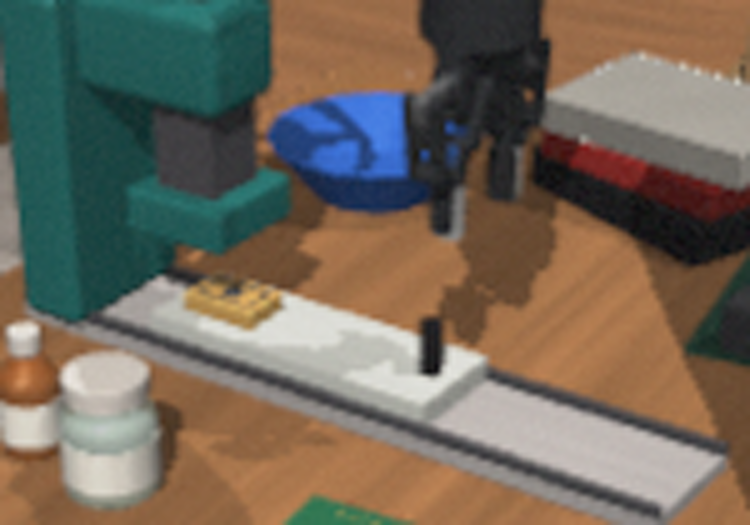

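View pics/t8.png

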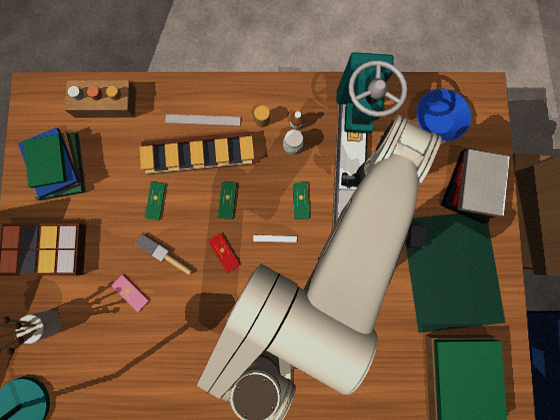

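```bash
python3 -c "
from h import *
go(467,-137.7,60,181.85)"
```

```text
t 28.2 eef [ 527.8 -293.5  160.6] yx [-0.997  0.072  0.   ] z [ 0.  0. -1.] f [-0.1  0.6  0.2] w 60.1 j [-0.51  0.49  0.15  1.23  0.   -0.44]
yaw now 175.89 turn rz -0.104 shift tool [55.8, 157.6, 100.6]
```

Emit:
play_rows:
  plan: [0,0,0,0,0,-0.104,7,19.7,5,0,0,0,7,19.7,10,0,0,0,7,19.7,13,0,0,0,7,19.7,13,0,0,0,7,19.7,15,0,0,0,7,19.7,15,0,0,0,7,19.7,15,0,0,0,6.8,19.7,14.6,0,0,0,0,0,0,0,0,0,0,0,0,0,0,0,0,0,0,0,0,0]
  hand: 80

```text
clock: 29.7
eef_pos: [0.4683, -0.1387, 0.0607]
tool_rot: [-0.016, 1.0, -0.0, 0.001]
ft_force: [-0.8, 0.0, -0.1]
grip_width: 0.0684
```

```bash
python3 - <<'E'
from m import *
go(467,-137.7,11,181.85)
s=bot.camera("side"); c=bot.camera("top")
cv2.imwrite("pics/p9.png",cv2.resize(s["frame"][130:250,230:380],None,fx=5,fy=5,interpolation=cv2.INTER_CUBIC))
show(comps(c,(280,170,325,230),green,.008));
E
```

```text
t 29.7 eef [ 468.3 -138.7   60.7] yx [-0.999 -0.032 -0.002] z [ 0.002 -0.001 -1.   ] f [-0.8  0.  -0.1] w 68.4 j [-0.29  0.38 -0.32  0.87 -0.   -0.32]
yaw now -178.18 turn rz -0.0 shift tool [1.3, 1.1, 49.7]
```

View pics/p9.png

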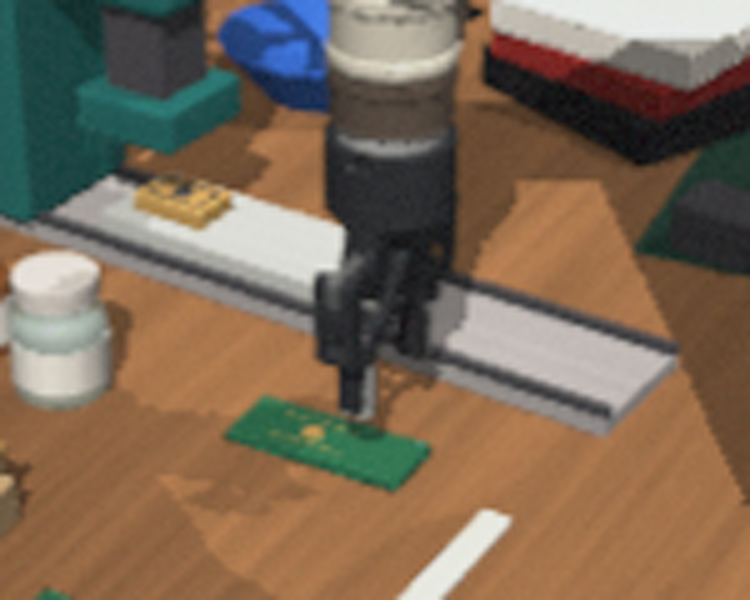

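Emit:
play_rows:
  plan: [1.3,1,15,0,0,0,0,0,15,0,0,0,0,0,10,0,0,0,0,0,6,0,0,0,0,0,3,0,0,0,0,0,0,0,0,0,0,0,0,0,0,0]

```text
clock: 30.68
eef_pos: [0.4662, -0.1369, 0.0113]
tool_rot: [-0.016, 1.0, -0.0, 0.0]
ft_force: [0.5, -0.3, -0.4]
grip_width: 0.0687
```

Emit:
play_rows:
  plan: [0,0,0,0,0,0,0,0,0,0,0,0,0,0,0,0,0,0,0,0,0,0,0,0,0,0,0,0,0,0]
  hand: 0

```text
clock: 31.3
eef_pos: [0.4662, -0.137, 0.0119]
tool_rot: [-0.016, 1.0, -0.0, 0.001]
ft_force: [-0.0, 0.4, 6.0]
grip_width: 0.0456
```

Emit:
play_rows:
  plan: [0,0,-8,0,0,0,0,0,-15,0,0,0,0,0,-20,0,0,0,0,0,-20,0,0,0,0,0,-10,0,0,0,0,0,0,0,0,0]

```text
clock: 32.05
eef_pos: [0.4665, -0.1371, 0.0851]
tool_rot: [-0.016, 1.0, -0.0, 0.001]
ft_force: [-0.1, 0.0, -0.3]
grip_width: 0.0453
```

```bash
python3 - <<'E'
from m import *
go(515.3,64.7,65,185.38)
s=bot.camera("side"); c=bot.camera("top")
cv2.imwrite("pics/p10.png",np.hstack([cv2.resize(s["frame"][130:250,230:330],None,fx=4,fy=4,interpolation=cv2.INTER_CUBIC),cv2.resize(c["frame"][150:270,270:370],None,fx=4,fy=4,interpolation=cv2.INTER_CUBIC)]))
E
```

```text
t 32.05 eef [ 466.5 -137.1   85.1] yx [-0.999 -0.033 -0.002] z [ 0.002 -0.001 -1.   ] f [-0.1  0.  -0.3] w 45.3 j [-0.29  0.34 -0.29  0.93  0.   -0.32]
yaw now -178.13 turn rz -0.061 shift tool [-67.5, 196.3, 20.1]
```

View pics/p10.png

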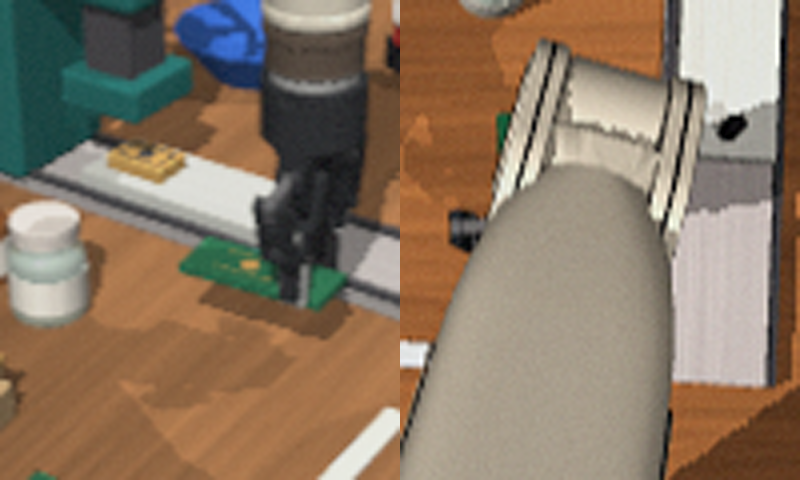

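Emit:
play_rows:
  plan: [0,0,0,0,0,-0.061,-8,20,0,0,0,0,-8.5,25,2,0,0,0,-8.5,25,3,0,0,0,-8.5,25,3,0,0,0,-8.5,25,3,0,0,0,-8.5,25,3,0,0,0,-8.5,25,3,0,0,0,-8.5,26.3,3,0,0,0,0,0,0,0,0,0,0,0,0,0,0,0,0,0,0,0,0,0]

```text
clock: 33.65
eef_pos: [0.5142, 0.064, 0.0638]
tool_rot: [-0.046, 0.999, -0.0, -0.0]
ft_force: [0.4, -0.1, -0.6]
grip_width: 0.0459
```

```bash
cat >> m.py <<'E'
def held(s,z0,box=(130,120,400,340)):
    """plane fit of green cover near height z0 (m) in side cloud"""
    x0,y0,x1,y1=box
    H=cv2.cvtColor(s["frame"],cv2.COLOR_BGR2HSV).astype(int); m=green(H,None)
    b=np.zeros_like(m); b[y0:y1,x0:x1]=1; m&=b
    P=cloud(s,maskpx(m))*1000; P=P[abs(P[:,2]-z0*1000)<8]
    A=np.c_[P[:,:2]-P[:,:2].mean(0),np.ones(len(P))]
    for _ in range(3):
        k,*_r=np.linalg.lstsq(A,P[:,2],rcond=None); r=P[:,2]-A@k; ok=abs(r)<3; P=P[ok];A=A[ok]
    print("n",len(P),"ztop",k[2].round(1),"slopes x,y",k[:2].round(3)); print("rect",rectfit(P/1000)); return P
E
python3 - <<'E'
from m import *
avg(3)
go(515.3,64.7,43.3,185.38)
s=bot.camera("side"); c=bot.camera("top")
P=held(s,0.061)
cv2.imwrite("pics/p11.png",np.hstack([cv2.resize(s["frame"][170:290,190:310],None,fx=4,fy=4,interpolation=cv2.INTER_CUBIC),cv2.resize(c["frame"][120:240,200:300],None,fx=4,fy=4,interpolation=cv2.INTER_CUBIC)]))
show(comps(c,(210,150,280,230),green,.061));
E
```

```text
mean [ 5.1437e+02  6.4040e+01  6.3900e+01 -1.7471e+02  2.6000e-01  2.1000e-01
 -8.0000e-02] sd [0.12 0.03 0.1  0.01 0.33 0.4  0.38]
t 33.8 eef [514.6  64.2  64.1] yx [-0.996 -0.092  0.   ] z [-0. -0. -1.] f [-0.1  0.4 -0.6] w 45.5 j [ 0.12  0.42 -0.23  0.92 -0.    0.03]
yaw now -174.7 turn rz -0.001 shift tool [-0.8, 0.4, 20.8]
n 256 ztop 59.4 slopes x,y [ 0.001 -0.006]
rect (array([701.91082764, -65.72386169]), 517.4693603515625, 113.88887023925781, -42.39342498779297)
```

View pics/p11.png

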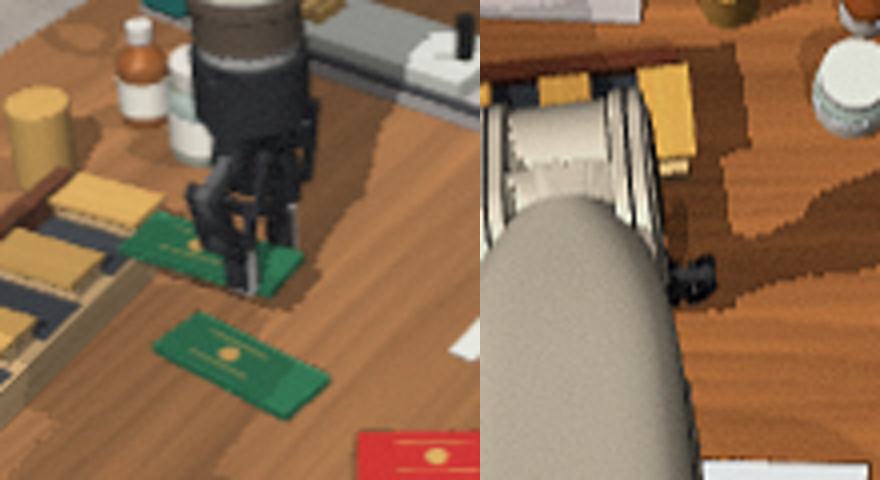

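Emit:
play_rows:
  plan: [0,0.5,10,0,0,0,0,0,7,0,0,0,0,0,3.6,0,0,0,0,0,0,0,0,0,0,0,0,0,0,0]

```text
clock: 34.52
eef_pos: [0.5148, 0.0655, 0.0435]
tool_rot: [-0.047, 0.999, 0.0, 0.0]
ft_force: [0.3, -0.2, -0.5]
grip_width: 0.0459
```

```bash
python3 - <<'E'
from m import *
e=avg(4)
O=np.array([619.1,195.0]);u=np.array([.9956,.0938]);v=np.array([-.0938,.9956])
d=e[:2]-O; print("rack frame TCP",d@u,d@v)
s=bot.camera("side")
P=held(s,0.040,(190,200,290,280))
d=P[:,:2]-O; a=d@u;b=d@v
print("green in rack x",np.percentile(a,[1,99]),"y",np.percentile(b,[1,50,99]))
cv2.imwrite("pics/p12.png",cv2.resize(s["frame"][190:270,190:290],None,fx=8,fy=7,interpolation=cv2.INTER_CUBIC))
E
```

```text
mean [ 5.1483e+02  6.5460e+01  4.3600e+01 -1.7463e+02  2.2000e-01  1.2000e-01
 -7.1000e-01] sd [0.05 0.01 0.07 0.   0.47 0.33 0.51]
rack frame TCP -115.95999281384617 -119.19263786627569
n 248 ztop 38.2 slopes x,y [-0.004 -0.012]
rect (array([552.02490234,  69.78959656]), 122.34326171875, 48.33478927612305, 6.45709753036499)
green in rack x [-137.38595324  -19.22787197] y [-141.56888837 -113.31393424  -94.70011108]
```

View pics/p12.png

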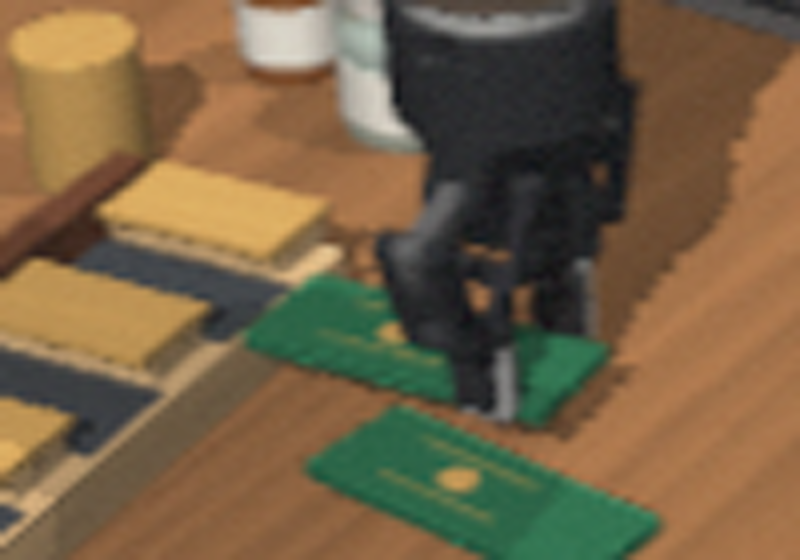

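```bash
python3 - <<'E'
from m import *
O=np.array([619.1,195.0]);u=np.array([.9956,.0938]);v=np.array([-.0938,.9956])
s=bot.camera("side")
H=cv2.cvtColor(s["frame"],cv2.COLOR_BGR2HSV).astype(int)
gold=(H[...,0]>15)&(H[...,0]<32)&(H[...,1]>100)&(H[...,2]>130)
b=np.zeros_like(gold); b[195:310,105:250]=1
P=cloud(s,maskpx(gold&b))*1000
P=P[abs(P[:,2]-46)<4]
d=P[:,:2]-O;a=d@u;bb=d@v
print("z",np.median(P[:,2]))
for k in range(5):
    m=abs(bb-(-160+80*k))<35
    print(k,m.sum(),"x",np.percentile(a[m],[1,99]).round(1),"y",np.percentile(bb[m],[1,99]).round(1))
c=bot.camera("top")
H=cv2.cvtColor(c["frame"],cv2.COLOR_BGR2HSV).astype(int)
E
```

```text
z 44.61660205409778
0 228 x [ -2.1 139.3] y [-194.2 -137.2]
1 244 x [-0.9 72.8] y [-100.   -57.1]
2 283 x [-0.8 74. ] y [-19.4  22.5]
3 322 x [-1.2 74. ] y [ 60.7 102.7]
4 367 x [-2.3 73.8] y [140.9 182.3]
```

Emit:
play_rows:
  plan: [-4,-0.4,0,0,0,0,-6,0,0,0,0,0,-6,0,0,0,0,0,-4,0,0,0,0,0,-4,0,0,0,0,0,0,0,0,0,0,0]

```text
clock: 35.62
eef_pos: [0.5389, 0.0673, 0.0434]
tool_rot: [-0.047, 0.999, 0.0, 0.0]
ft_force: [-0.5, 0.2, -0.7]
grip_width: 0.0458
```

Emit:
play_rows:
  plan: [-4,0,0,0,0,0,-4,0,0,0,0,0,-4,0,0,0,0,0,-4,0,0,0,0,0,0,0,0,0,0,0]

```text
clock: 36.25
eef_pos: [0.5549, 0.0688, 0.0434]
tool_rot: [-0.047, 0.999, 0.0, 0.0]
ft_force: [-0.1, 0.3, -0.1]
grip_width: 0.0457
```

```bash
python3 - <<'E'
from m import *
avg(3)
s=bot.camera("side")
cv2.imwrite("pics/p13.png",cv2.resize(s["frame"][190:270,190:290],None,fx=8,fy=7,interpolation=cv2.INTER_CUBIC))
E
```

```text
mean [ 5.5460e+02  6.8760e+01  4.3360e+01 -1.7464e+02  7.0000e-02  2.0000e-01
 -2.8000e-01] sd [0.21 0.02 0.04 0.   0.15 0.26 0.15]
```

View pics/p13.png

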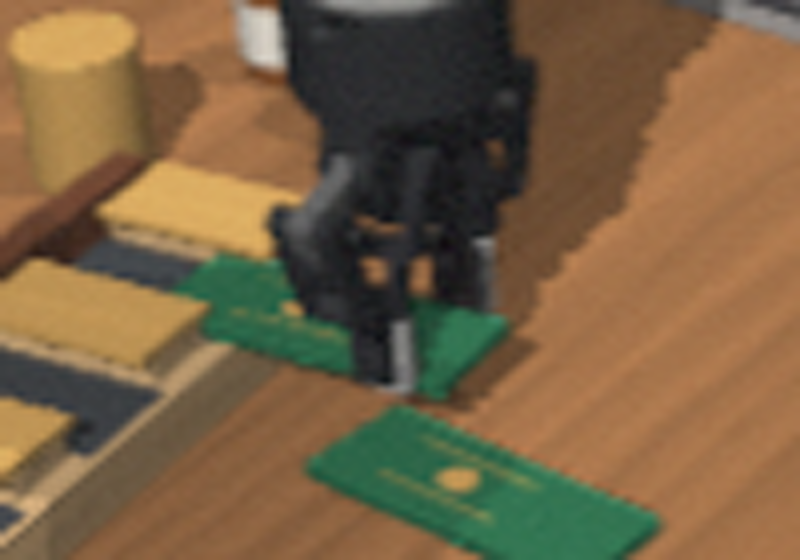

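Emit:
play_rows:
  plan: [-5,0,0,0,0,0,-6,0,0,0,0,0,-6,0,0,0,0,0,-6,0,0,0,0,0,-6,0,0,0,0,0,-6,0,0,0,0,0,-4,0,0,0,0,0,-4,0,0,0,0,0,0,0,0,0,0,0]

```text
clock: 37.58
eef_pos: [0.5976, 0.0728, 0.0434]
tool_rot: [-0.047, 0.999, 0.0, 0.0]
ft_force: [0.4, 0.6, -0.8]
grip_width: 0.0459
```

Emit:
play_rows:
  plan: [-2,0,0,0,0,0,-2,0,0,0,0,0,-2,0,0,0,0,0,0,0,0,0,0,0]

```text
clock: 38.08
eef_pos: [0.6034, 0.0733, 0.0434]
tool_rot: [-0.047, 0.999, 0.0, 0.0]
ft_force: [-0.4, -0.1, -0.5]
grip_width: 0.0456
```

Emit:
play_rows:
  plan: [-2,0,0,0,0,0,-2,0,0,0,0,0,0,0,0,0,0,0]

```text
clock: 38.45
eef_pos: [0.6053, 0.0735, 0.0426]
tool_rot: [-0.047, 0.999, -0.0, -0.002]
ft_force: [-5.4, -0.6, 0.1]
grip_width: 0.0455
```

Emit:
play_rows:
  plan: [1.5,0,1,0,0,0,0,0,0,0,0,0]

```text
clock: 38.7
eef_pos: [0.6053, 0.0735, 0.0423]
tool_rot: [-0.047, 0.999, -0.0, -0.0]
ft_force: [-4.1, 1.3, 0.2]
grip_width: 0.0453
```

Emit:
play_rows:
  plan: [0,0,0,0,0,0,0,0,0,0,0,0,0,0,0,0,0,0,0,0,-10,0,0,0,0,0,-20,0,0,0,10,0,-20,0,0,0,30,0,-20,0,0,0,30,0,0,0,0,0,30,0,0,0,0,0,0,0,0,0,0,0]
  hand: 70

```text
clock: 39.95
eef_pos: [0.5036, 0.0639, 0.1134]
tool_rot: [-0.047, 0.999, -0.0, -0.0]
ft_force: [-0.3, -0.6, -0.9]
grip_width: 0.0596
```

```bash
python3 - <<'E'
from m import *
state()
s=bot.camera("side");c=bot.camera("top")
O=np.array([619.1,195.0]);u=np.array([.9956,.0938]);v=np.array([-.0938,.9956])
P=held(s,0.038,(170,200,290,300)); d=P[:,:2]-O
print("rack x",np.percentile(d@u,[1,99]).round(1),"y",np.percentile(d@v,[1,99]).round(1))
cv2.imwrite("pics/p14.png",cv2.resize(s["frame"][170:330,130:310],None,fx=4.4,fy=3.7,interpolation=cv2.INTER_CUBIC))
print("top covers");show(comps(c,(120,140,325,240),green,.008)); show(comps(s,(160,240,330,340),green,.008))
E
```

```text
t 39.95 eef [503.6  63.9 113.4] yx [-0.996 -0.094  0.001] z [-0.001 -0.    -1.   ] f [-0.3 -0.6 -0.9] w 59.6 j [ 0.13  0.35 -0.2   1.03  0.    0.03]
n 246 ztop 36.9 slopes x,y [ 0.003 -0.001]
rect (array([641.91882324,  80.12065125]), 120.05701446533203, 45.30950164794922, 6.17014741897583)
rack x [-47.4  70.2] y [-139.   -94.7]
top covers
ctr [507.3 335.7] wh 118.9 47.9 ang -7.28 px [154.9 200.4]
ctr [502.1 340.9] wh 121.5 49.2 ang -7.08 px [192.2 316.9]
ctr [503.6 109.1] wh 120.7 50.4 ang -5.57 px [250.1 260.9]
```

View pics/p14.png

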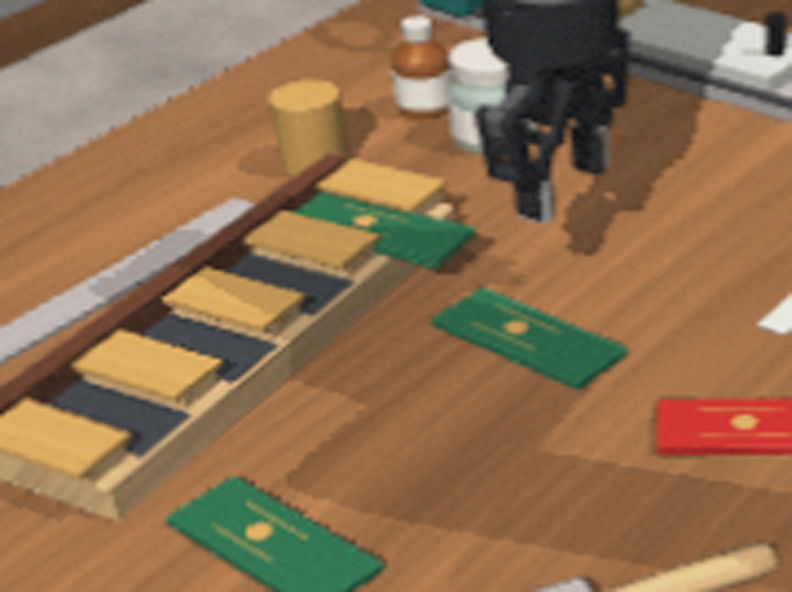

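```bash
python3 -c "
from h import *
go(468.6,107.0,50,174.3)"
```

```text
t 40.05 eef [506.7  64.3 113.6] yx [-0.996 -0.093 -0.002] z [ 0.002  0.    -1.   ] f [ 1.1 -0.  -0.2] w 59.9 j [ 0.13  0.35 -0.19  1.02 -0.    0.03]
yaw now -174.64 turn rz 0.193 shift tool [42.1, 38.7, 63.6]
```

Emit:
play_rows:
  plan: [0,0,0,0,0,0.0965,0,0,0,0,0,0.0965,14,13,10,0,0,0,14,13,15,0,0,0,14,12.7,18,0,0,0,0,0,18,0,0,0,0,0,2,0,0,0,0,0,0,0,0,0,0,0,0,0,0,0]
  hand: 80

```text
clock: 41.18
eef_pos: [0.4693, 0.1069, 0.0502]
tool_rot: [0.05, 0.999, 0.0, 0.001]
ft_force: [0.8, 0.0, -0.6]
grip_width: 0.0687
```

```bash
python3 - <<'E'
from m import *
go(468.6,107.0,11,174.3)
s=bot.camera("side")
cv2.imwrite("pics/p15.png",cv2.resize(s["frame"][180:300,190:310],None,fx=5,fy=5,interpolation=cv2.INTER_CUBIC))
show(comps(s,(160,240,330,340),green,.008))
E
```

```text
t 41.17 eef [469.3 106.9  50.2] yx [-0.995  0.1   -0.002] z [ 0.002  0.    -1.   ] f [ 0.8  0.  -0.6] w 68.7 j [ 0.22  0.38 -0.35  0.84 -0.    0.32]
yaw now 174.28 turn rz -0.0 shift tool [0.8, 0.0, 39.2]
ctr [502.  340.6] wh 121.5 49.1 ang -7.36 px [192.1 316.9]
ctr [503.6 109.2] wh 120.2 50.7 ang -5.07 px [248.8 261.1]
```

View pics/p15.png

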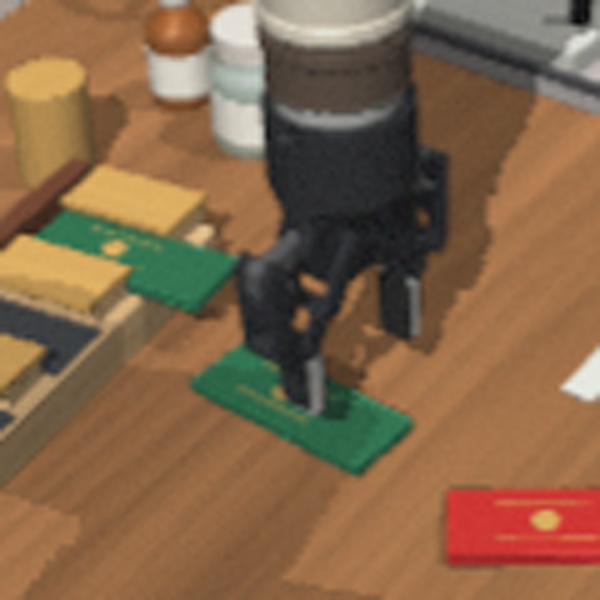

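Emit:
play_rows:
  plan: [0.8,0,10,0,0,0,0,0,12,0,0,0,0,0,9,0,0,0,0,0,5,0,0,0,0,0,3,0,0,0,0,0,0,0,0,0,0,0,0,0,0,0]

```text
clock: 42.1
eef_pos: [0.4677, 0.107, 0.0107]
tool_rot: [0.05, 0.999, 0.0, 0.0]
ft_force: [-0.3, 0.0, -0.1]
grip_width: 0.0682
```

Emit:
play_rows:
  plan: [0,0,0,0,0,0,0,0,0,0,0,0,0,0,0,0,0,0,0,0,0,0,0,0,0,0,0,0,0,0]
  hand: 0

```text
clock: 42.72
eef_pos: [0.4678, 0.1071, 0.0112]
tool_rot: [0.05, 0.999, 0.0, 0.001]
ft_force: [-1.0, -0.8, 5.2]
grip_width: 0.0458
```

Emit:
play_rows:
  plan: [0,0,-8,0,0,0,0,0,-15,0,0,0,0,0,-20,0,0,0,0,0,-15,0,0,0,0,0,0,0,0,0,0,0,0,0,0,0]

```text
clock: 43.48
eef_pos: [0.4672, 0.1069, 0.0684]
tool_rot: [0.05, 0.999, -0.0, -0.0]
ft_force: [0.0, -0.8, -0.2]
grip_width: 0.0463
```

```bash
python3 - <<'E'
from m import *
O=np.array([619.1,195.0]);u=np.array([.9956,.0938]);v=np.array([-.0938,.9956])
t=O-(75+40.4)*u-39.5*v
print(t); go(t[0],t[1],60,185.38)
s=bot.camera("side"); held(s,.062,(190,180,290,300))
E
```

```text
[507.91286 144.84928]
t 43.48 eef [467.2 106.9  68.4] yx [-0.995  0.099  0.   ] z [-0. -0. -1.] f [ 0.  -0.8 -0.2] w 46.3 j [ 0.22  0.35 -0.33  0.89 -0.    0.32]
yaw now 174.31 turn rz -0.193 shift tool [-44.1, 33.9, 8.4]
n 254 ztop 63.6 slopes x,y [-0.007 -0.007]
rect (array([505.16293335, 104.39144897]), 120.87386322021484, 48.10337448120117, -2.8682479858398438)
```

Emit:
play_rows:
  plan: [0,0,0,0,0,-0.0965,0,0,0,0,0,-0.0965,-14,11,2,0,0,0,-16,12,3,0,0,0,-14,11,3,0,0,0,0,0,0,0,0,0,0,0,0,0,0,0,0,0,0,0,0,0]

```text
clock: 44.52
eef_pos: [0.5073, 0.1444, 0.0602]
tool_rot: [-0.047, 0.999, -0.0, -0.001]
ft_force: [-0.6, 0.0, -0.4]
grip_width: 0.0454
```

```bash
python3 - <<'E'
from m import *
avg(3)
go(507.9,144.85,42.6,185.38)
s=bot.camera("side"); held(s,.058,(190,180,290,300))
E
```

```text
mean [ 5.0747e+02  1.4443e+02  6.0390e+01 -1.7466e+02 -3.3000e-01  6.3000e-01
 -7.9000e-01] sd [0.16 0.05 0.11 0.   0.21 0.43 0.3 ]
t 44.67 eef [507.8 144.6  60.6] yx [-0.996 -0.093  0.   ] z [-0. -0. -1.] f [-0.5  0.6 -1.3] w 45.8 j [ 0.28  0.44 -0.21  0.92 -0.    0.18]
yaw now -174.66 turn rz -0.001 shift tool [-0.1, 0.3, 18.0]
n 279 ztop 55.9 slopes x,y [-0.004 -0.022]
rect (array([545.23205566, 150.80578613]), 121.24309539794922, 47.731971740722656, 6.2838311195373535)
```

Emit:
play_rows:
  plan: [0,0.3,9,0,0,0,0,0,6,0,0,0,0,0,3,0,0,0,0,0,0,0,0,0,0,0,0,0,0,0]

```text
clock: 45.35
eef_pos: [0.5082, 0.1453, 0.0425]
tool_rot: [-0.047, 0.999, 0.0, 0.0]
ft_force: [-0.8, -0.6, -1.5]
grip_width: 0.0459
```

```bash
python3 - <<'E'
from m import *
e=avg(3)
O=np.array([619.1,195.0]);u=np.array([.9956,.0938]);v=np.array([-.0938,.9956])
d=e[:2]-O; print("rack frame TCP",d@u,d@v)
s=bot.camera("side"); P=held(s,.039,(190,180,290,300)); d=P[:,:2]-O
cv2.imwrite("pics/p16.png",cv2.resize(s["frame"][190:290,170:290],None,fx=6.5,fy=6,interpolation=cv2.INTER_CUBIC))
E
```

```text
mean [ 5.0822e+02  1.4530e+02  4.2560e+01 -1.7464e+02  1.0000e-01 -1.1000e-01
 -1.2600e+00] sd [0.04 0.01 0.07 0.   0.64 0.55 0.7 ]
rack frame TCP -115.05739994529057 -39.08531115411557
n 427 ztop 37.4 slopes x,y [-0.006  0.002]
rect (array([596.94073486, 124.71453857]), 237.15884399414062, 98.13406372070312, -27.42667007446289)
```

View pics/p16.png

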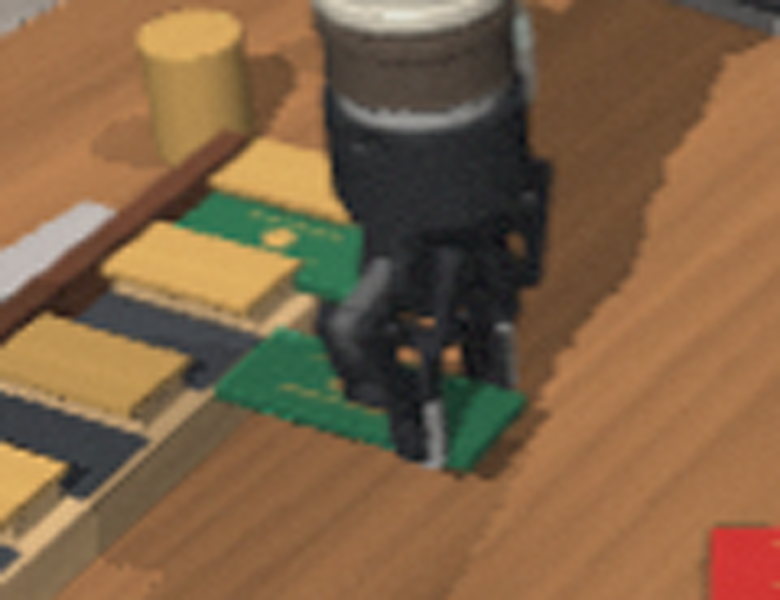

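Emit:
play_rows:
  plan: [-4,-0.5,0,0,0,0,-6,0,0,0,0,0,-6,0,0,0,0,0,-4,0,0,0,0,0,-4,0,0,0,0,0,0,0,0,0,0,0]

```text
clock: 46.3
eef_pos: [0.5323, 0.147, 0.0423]
tool_rot: [-0.047, 0.999, 0.0, 0.0]
ft_force: [0.5, 0.2, -1.0]
grip_width: 0.0459
```

Emit:
play_rows:
  plan: [-4,0,0,0,0,0,-4,0,0,0,0,0,-4,0,0,0,0,0,-4,0,0,0,0,0,0,0,0,0,0,0]

```text
clock: 46.92
eef_pos: [0.5483, 0.1485, 0.0424]
tool_rot: [-0.047, 0.999, 0.0, 0.0]
ft_force: [-0.3, -0.1, -0.9]
grip_width: 0.0457
```

Emit:
play_rows:
  plan: [-5,0,0,0,0,0,-6,0,0,0,0,0,-6,0,0,0,0,0,-6,0,0,0,0,0,-6,0,0,0,0,0,-6,0,0,0,0,0,-4,0,0,0,0,0,-4,0,0,0,0,0,0,0,0,0,0,0]

```text
clock: 48.05
eef_pos: [0.591, 0.1525, 0.0424]
tool_rot: [-0.047, 0.999, 0.0, 0.0]
ft_force: [0.1, 0.2, -1.0]
grip_width: 0.0458
```

Emit:
play_rows:
  plan: [-2,0,0,0,0,0,-2,0,0,0,0,0,-2,0,0,0,0,0,-2,0,0,0,0,0,0,0,0,0,0,0]

```text
clock: 48.68
eef_pos: [0.5971, 0.1531, 0.0417]
tool_rot: [-0.047, 0.999, -0.0, -0.002]
ft_force: [-4.7, -0.8, 0.6]
grip_width: 0.0458
```

Emit:
play_rows:
  plan: [1.5,0,0.5,0,0,0,0,0,0,0,0,0]

```text
clock: 48.92
eef_pos: [0.5971, 0.1531, 0.0419]
tool_rot: [-0.047, 0.999, 0.0, -0.0]
ft_force: [-3.9, 0.2, -0.5]
grip_width: 0.0458
```

Emit:
play_rows:
  plan: [0,0,0,0,0,0,0,0,0,0,0,0,0,0,0,0,0,0,0,0,-10,0,0,0,0,0,-20,0,0,0,10,0,-20,0,0,0,30,0,-20,0,0,0,30,0,0,0,0,0,30,0,0,0,0,0,0,0,0,0,0,0]
  hand: 68

```text
clock: 50.18
eef_pos: [0.4951, 0.1434, 0.1129]
tool_rot: [-0.047, 0.999, -0.0, -0.0]
ft_force: [0.5, -0.1, -0.1]
grip_width: 0.0579
```

```bash
python3 - <<'E'
from m import *
s=bot.camera("side");c=bot.camera("top")
O=np.array([619.1,195.0]);u=np.array([.9956,.0938]);v=np.array([-.0938,.9956])
P=held(s,0.038,(150,200,290,300)); d=P[:,:2]-O; b=d@v;a=d@u
for y in (-120,-40):
    k=abs(b-y)<35; print(y,"rack x",np.percentile(a[k],[1,99]).round(1),"y",np.percentile(b[k],[1,99]).round(1),"z",np.median(P[k,2]))
cv2.imwrite("pics/p17.png",cv2.resize(s["frame"][170:350,130:310],None,fx=4.4,fy=3.3,interpolation=cv2.INTER_CUBIC))
print("top covers");show(comps(c,(120,140,325,240),green,.008)); print("side");show(comps(s,(160,280,330,340),green,.008))
go(467.5,341,50,172.7)
E
```

```text
n 464 ztop 36.8 slopes x,y [ 0.003 -0.002]
rect (array([638.60327148, 119.63663483]), 124.885986328125, 121.27580261230469, -85.31959962844849)
-120 rack x [-45.   70.2] y [-138.4  -95.6] z 36.91201916238862
-40 rack x [-47.5  71.3] y [-60.2 -15.3] z 36.79983378591639
top covers
ctr [506.9 344.9] wh 115.8 30.0 ang -7.29 px [150.9 200.8]
ctr [651.7  78.9] wh 119.7 49.0 ang 5.48 px [234.8 157.4]
ctr [646.5 158.8] wh 124.9 46.1 ang 5.38 px [210.1 157.7]
side
ctr [502.1 340.9] wh 121.4 49.2 ang -7.1 px [192.2 316.9]
t 50.27 eef [498.1 143.9 113.1] yx [-0.996 -0.094 -0.002] z [ 0.002  0.001 -1.   ] f [ 0.8 -1.1  0.4] w 58.2 j [ 0.28  0.37 -0.17  1.03 -0.    0.19]
yaw now -174.63 turn rz 0.221 shift tool [55.4, 191.6, 63.1]
```

View pics/p17.png

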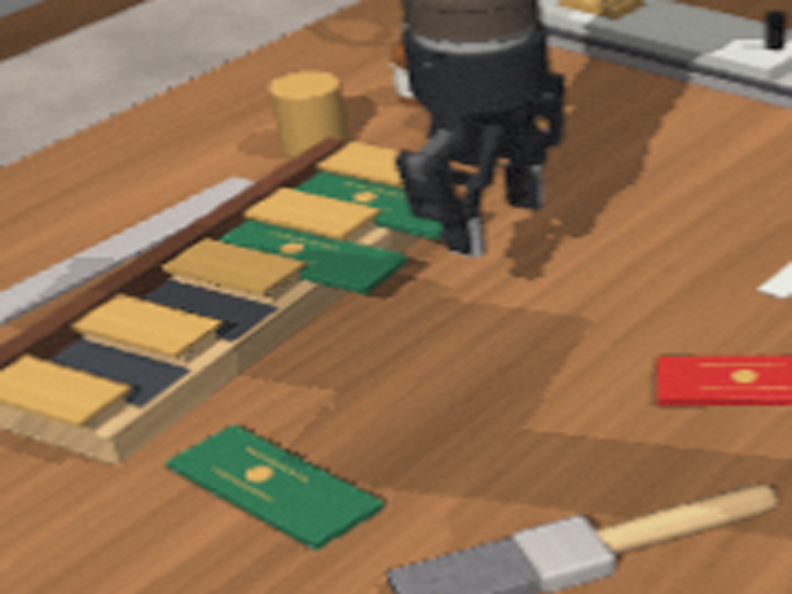

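Emit:
play_rows:
  plan: [0,0,0,0,0,0.1105,0,0,0,0,0,0.1105,7,22,4,0,0,0,8,28,8,0,0,0,8,28,8,0,0,0,8,28,9,0,0,0,8,28,9,0,0,0,8,28,9,0,0,0,8.4,29.6,9,0,0,0,0,0,7,0,0,0,0,0,0,0,0,0,0,0,0,0,0,0]
  hand: 80

```text
clock: 51.78
eef_pos: [0.4676, 0.34, 0.0491]
tool_rot: [0.064, 0.998, -0.0, 0.0]
ft_force: [-0.8, -0.3, -0.2]
grip_width: 0.0683
```

```bash
python3 - <<'E'
from m import *
go(467.1,340.9,11,172.7)
s=bot.camera("side")
cv2.imwrite("pics/p18.png",cv2.resize(s["frame"][220:370,130:310],None,fx=4.4,fy=4,interpolation=cv2.INTER_CUBIC))
show(comps(s,(160,280,330,340),green,.008))
E
```

```text
t 51.77 eef [467.6 340.   49.1] yx [-0.992  0.128 -0.   ] z [ 0. -0. -1.] f [-0.8 -0.3 -0.2] w 68.3 j [ 0.63  0.54 -0.08  0.95 -0.    0.76]
yaw now 172.62 turn rz -0.001 shift tool [0.6, 0.8, 38.1]
ctr [501.3 341. ] wh 120.0 49.0 ang -6.96 px [192.6 318.3]
```

View pics/p18.png

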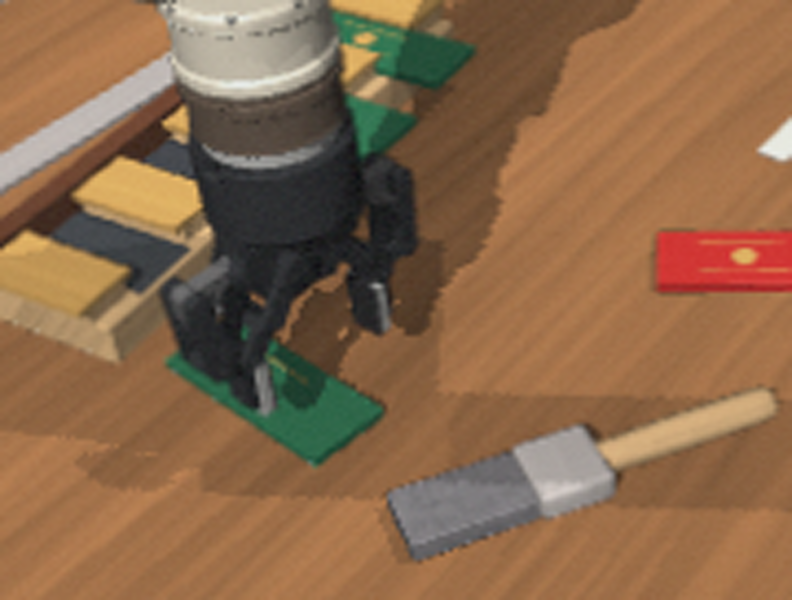

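Emit:
play_rows:
  plan: [0.6,0.8,10,0,0,0,0,0,12,0,0,0,0,0,9,0,0,0,0,0,4,0,0,0,0,0,3,0,0,0,0,0,0,0,0,0,0,0,0,0,0,0]

```text
clock: 52.7
eef_pos: [0.4668, 0.3419, 0.0112]
tool_rot: [0.064, 0.998, 0.0, 0.0]
ft_force: [-0.8, 0.2, -0.1]
grip_width: 0.0684
```

Emit:
play_rows:
  plan: [0,0,0,0,0,0,0,0,0,0,0,0,0,0,0,0,0,0,0,0,0,0,0,0,0,0,0,0,0,0]
  hand: 0

```text
clock: 53.32
eef_pos: [0.467, 0.3422, 0.0118]
tool_rot: [0.064, 0.998, 0.001, 0.001]
ft_force: [-0.7, 0.3, 4.9]
grip_width: 0.0457
```

Emit:
play_rows:
  plan: [0,0,-8,0,0,0,0,0,-15,0,0,0,0,0,-20,0,0,0,0,0,-15,0,0,0,0,0,0,0,0,0,0,0,0,0,0,0]

```text
clock: 54.08
eef_pos: [0.4662, 0.3414, 0.0686]
tool_rot: [0.064, 0.998, -0.0, -0.0]
ft_force: [-0.4, -0.2, -0.3]
grip_width: 0.0457
```

```bash
python3 - <<'E'
from m import *
O=np.array([619.1,195.0]);u=np.array([.9956,.0938]);v=np.array([-.0938,.9956])
t=O-(75+40.4)*u+120.4*v
print(t); go(t[0],t[1],60,185.38)
s=bot.camera("side"); held(s,.062,(150,220,290,340))
E
```

```text
[492.91424 304.04572]
t 54.08 eef [466.2 341.4  68.6] yx [-0.992  0.127  0.001] z [-0.001 -0.    -1.   ] f [-0.4 -0.2 -0.3] w 45.7 j [ 0.63  0.52 -0.05  1.    0.    0.76]
yaw now 172.7 turn rz -0.221 shift tool [-23.1, -39.7, 8.6]
n 307 ztop 62.9 slopes x,y [-0.005  0.001]
rect (array([504.20144653, 337.59317017]), 121.69733428955078, 48.085636138916016, -6.083427429199219)
```

Emit:
play_rows:
  plan: [0,0,0,0,0,-0.1105,0,0,0,0,0,-0.1105,-10,-18,2,0,0,0,-13,-21.7,3,0,0,0,0,0,2,0,0,0,0,0,0,0,0,0,0,0,0,0,0,0,0,0,0,0,0,0]

```text
clock: 55.12
eef_pos: [0.4929, 0.3048, 0.062]
tool_rot: [-0.047, 0.999, 0.0, 0.0]
ft_force: [0.1, -0.3, -0.8]
grip_width: 0.0453
```

```bash
python3 - <<'E'
from m import *
avg(3)
go(492.9,304.0,43,185.38)
E
```

```text
mean [ 4.9292e+02  3.0478e+02  6.2030e+01 -1.7460e+02 -1.0000e-02 -4.4000e-01
 -4.4000e-01] sd [0.01 0.03 0.01 0.   0.1  0.48 0.36]
t 55.27 eef [493.  304.7  62. ] yx [-0.996 -0.094 -0.   ] z [ 0.  0. -1.] f [-0.2  0.2 -0.1] w 45.6 j [ 0.55  0.53 -0.06  0.98 -0.    0.46]
yaw now -174.6 turn rz 0.0 shift tool [0.1, -0.7, 19.0]
```

Emit:
play_rows:
  plan: [0,-0.7,10,0,0,0,0,0,6,0,0,0,0,0,3,0,0,0,0,0,0,0,0,0,0,0,0,0,0,0]

```text
clock: 55.9
eef_pos: [0.4934, 0.3037, 0.043]
tool_rot: [-0.047, 0.999, 0.0, 0.0]
ft_force: [0.4, -0.6, 0.2]
grip_width: 0.0453
```

```bash
python3 - <<'E'
from m import *
e=avg(3)
O=np.array([619.1,195.0]);u=np.array([.9956,.0938]);v=np.array([-.0938,.9956])
d=e[:2]-O; print("rack frame TCP",d@u,d@v)
s=bot.camera("side"); P=held(s,.039,(130,255,230,340)); d=P[:,:2]-O
print(np.percentile(d@u,[1,99]),np.percentile(d@v,[1,99]))
cv2.imwrite("pics/p19.png",cv2.resize(s["frame"][220:340,110:250],None,fx=5.6,fy=5,interpolation=cv2.INTER_CUBIC))
E
```

```text
mean [ 4.9341e+02  3.0374e+02  4.3130e+01 -1.7464e+02  1.8000e-01 -5.3000e-01
 -4.0000e-02] sd [0.04 0.03 0.08 0.   0.74 0.14 0.23]
rack frame TCP -114.93716073824851 120.04932234018672
n 343 ztop 37.3 slopes x,y [-0.003 -0.01 ]
rect (array([531.4095459 , 309.61160278]), 120.61593627929688, 49.159141540527344, 6.596496105194092)
[-136.46291834  -17.3134227 ] [ 97.09897367 145.64287494]
```

View pics/p19.png

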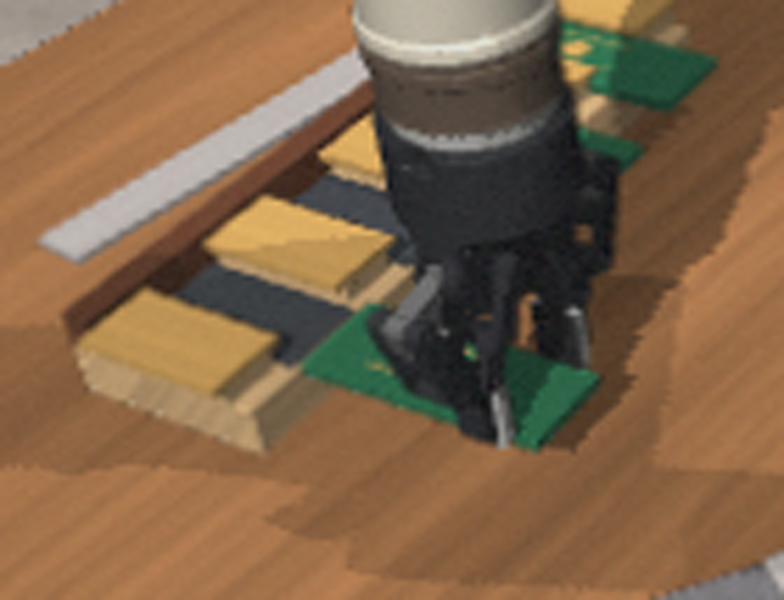

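Emit:
play_rows:
  plan: [-4,0.2,0,0,0,0,-6,0,0,0,0,0,-6,0,0,0,0,0,-4,0,0,0,0,0,-4,0,0,0,0,0,0,0,0,0,0,0]

```text
clock: 56.85
eef_pos: [0.5174, 0.3061, 0.0428]
tool_rot: [-0.047, 0.999, 0.0, 0.0]
ft_force: [-0.6, -0.4, -0.4]
grip_width: 0.0456
```

Emit:
play_rows:
  plan: [-4,0,0,0,0,0,-4,0,0,0,0,0,-4,0,0,0,0,0,-4,0,0,0,0,0,0,0,0,0,0,0]

```text
clock: 57.48
eef_pos: [0.5334, 0.3076, 0.0429]
tool_rot: [-0.047, 0.999, 0.0, 0.0]
ft_force: [0.0, 0.2, -0.9]
grip_width: 0.0457
```

Emit:
play_rows:
  plan: [-5,0,0,0,0,0,-6,0,0,0,0,0,-6,0,0,0,0,0,-6,0,0,0,0,0,-6,0,0,0,0,0,-6,0,0,0,0,0,-4,0,0,0,0,0,-4,0,0,0,0,0,0,0,0,0,0,0]

```text
clock: 58.6
eef_pos: [0.5761, 0.3116, 0.0429]
tool_rot: [-0.047, 0.999, 0.0, 0.0]
ft_force: [-0.3, -0.7, -1.0]
grip_width: 0.0453
```

Emit:
play_rows:
  plan: [-2,0,0,0,0,0,-2,0,0,0,0,0,-2,0,0,0,0,0,-2,0,0,0,0,0,0,0,0,0,0,0]

```text
clock: 59.22
eef_pos: [0.5823, 0.3122, 0.0423]
tool_rot: [-0.047, 0.999, -0.0, -0.002]
ft_force: [-5.2, 0.5, 1.1]
grip_width: 0.0457
```

Emit:
play_rows:
  plan: [1.5,0,0.5,0,0,0,0,0,0,0,0,0]

```text
clock: 59.48
eef_pos: [0.5823, 0.3122, 0.0425]
tool_rot: [-0.047, 0.999, 0.0, 0.0]
ft_force: [-3.3, -0.2, -0.3]
grip_width: 0.0455
```

Emit:
play_rows:
  plan: [0,0,0,0,0,0,0,0,0,0,0,0,0,0,0,0,0,0,0,0,-10,0,0,0,0,0,-20,0,0,0,10,0,-20,0,0,0,30,0,-30,0,0,0,30,0,-30,0,0,0,40,-20,-30,0,0,0,40,-30,0,0,0,0,40,-40,0,0,0,0,30,-40,0,0,0,0,20,-40,0,0,0,0,0,0,0,0,0,0,0,0,0,0,0,0]
  hand: 68

```text
clock: 61.35
eef_pos: [0.3598, 0.1209, 0.1834]
tool_rot: [-0.047, 0.999, 0.001, 0.001]
ft_force: [-0.5, 0.5, -0.2]
grip_width: 0.058
```

```bash
python3 - <<'E'
from m import *
state()
s=bot.camera("side");c=bot.camera("top")
cv2.imwrite("pics/s20.png",s["frame"]);cv2.imwrite("pics/t20.png",c["frame"])
O=np.array([619.1,195.0]);u=np.array([.9956,.0938]);v=np.array([-.0938,.9956])
P=held(s,0.038,(110,190,290,340)); d=P[:,:2]-O; b=d@v;a=d@u
for y in (-120,-40,120):
    k=abs(b-y)<35; print(y,"rack x",np.percentile(a[k],[1,99]).round(1),"y",np.percentile(b[k],[1,99]).round(1),"z",np.median(P[k,2]))
print("top")
for o in comps(c,(120,130,265,240),green,.038):
    d=o[0]-O; print("rack",(d@u).round(1),(d@v).round(1),o[1:4])
E
```

```text
t 61.35 eef [359.8 120.9 183.4] yx [-0.996 -0.093 -0.003] z [ 0.003  0.001 -1.   ] f [-0.5  0.5 -0.2] w 58.0 j [ 0.32  0.04 -0.39  1.14  0.    0.23]
n 1012 ztop 36.6 slopes x,y [ 0.    -0.004]
rect (array([626.71325684, 198.35443115]), 287.57647705078125, 130.9777374267578, -84.38806772232056)
-120 rack x [-46.9  68.9] y [-139.6  -95.9] z 36.97808289335269
-40 rack x [-55.8  62.4] y [-58.9 -12.1] z 36.9215398026812
120 rack x [-47.2  70.6] y [ 97.8 144.2] z 36.061633094854606
top
rack 14.8 119.0 (120.57466888427734, 47.70988464355469, 7.221810817718506)
rack 7.5 -39.7 (122.0403060913086, 47.71235275268555, 2.505920171737671)
rack 15.2 -120.0 (121.38917541503906, 47.96629333496094, 6.467758655548096)
```

View pics/s20.png

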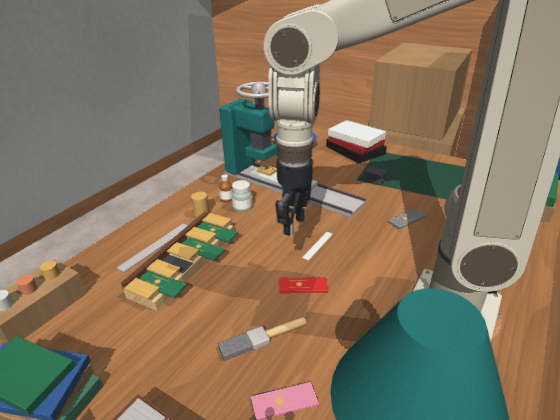

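View pics/t20.png

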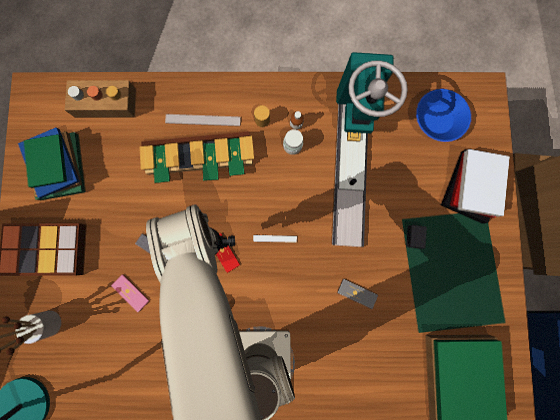

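```bash
python3 -c "
from h import *
go(538.2,147.2,36,185.38)"
```

```text
t 61.45 eef [359.9 121.3 182.9] yx [-0.996 -0.094 -0.001] z [ 0.001  0.001 -1.   ] f [-0.4 -0.2  0.2] w 58.1 j [ 0.32  0.04 -0.39  1.14  0.    0.23]
yaw now -174.58 turn rz 0.001 shift tool [-179.9, 9.0, 146.9]
```

Emit:
play_rows:
  plan: [-15,1,10,0,0,0,-30,2,15,0,0,0,-33,2,20,0,0,0,-33,2,20,0,0,0,-33,2,20,0,0,0,-26,0,20,0,0,0,-10,0,20,0,0,0,0,0,15,0,0,0,0,0,6.9,0,0,0,0,0,0,0,0,0,0,0,0,0,0,0]
  hand: 0

```text
clock: 62.82
eef_pos: [0.5379, 0.1465, 0.0364]
tool_rot: [-0.047, 0.999, 0.0, 0.001]
ft_force: [0.1, 0.5, -0.2]
grip_width: -0.0001
```

```bash
python3 - <<'E'
from m import *
e=avg(3)
O=np.array([619.1,195.0]);u=np.array([.9956,.0938]);v=np.array([-.0938,.9956])
d=e[:2]-O; print("rack frame TCP",d@u,d@v)
s=bot.camera("side")
cv2.imwrite("pics/p21.png",cv2.resize(s["frame"][190:300,130:270],None,fx=5.6,fy=5,interpolation=cv2.INTER_CUBIC))
E
```

```text
mean [ 5.3802e+02  1.4650e+02  3.6490e+01 -1.7463e+02  3.0000e-01  5.0000e-02
  1.3000e-01] sd [0.1  0.02 0.07 0.   0.44 0.43 0.56]
rack frame TCP -85.27161681852651 -40.6810770206477
```

View pics/p21.png

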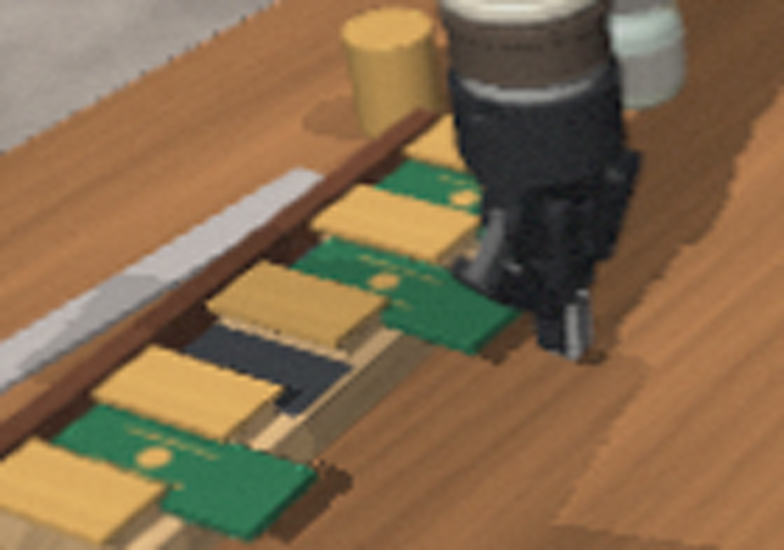

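Emit:
play_rows:
  plan: [-5,0.5,0,0,0,0,-5,0,0,0,0,0,-5,0,0,0,0,0,-4,0,0,0,0,0,-3,0,0,0,0,0,-2,0,0,0,0,0,-2,0,0,0,0,0,0,0,0,0,0,0]

```text
clock: 64.03
eef_pos: [0.5633, 0.1491, 0.0354]
tool_rot: [-0.047, 0.999, -0.0, -0.0]
ft_force: [-0.5, -0.4, -0.1]
grip_width: 0.0001
```

Emit:
play_rows:
  plan: [-1.5,0,0,0,0,0,-1.5,0,0,0,0,0,0,0,0,0,0,0]

```text
clock: 64.4
eef_pos: [0.566, 0.1492, 0.0354]
tool_rot: [-0.047, 0.999, -0.0, -0.0]
ft_force: [-2.5, -1.2, 0.8]
grip_width: 0.0003
```

Emit:
play_rows:
  plan: [-1,0,0,0,0,0,-1,0,0,0,0,0,0,0,0,0,0,0]

```text
clock: 64.78
eef_pos: [0.5662, 0.1492, 0.0351]
tool_rot: [-0.047, 0.999, -0.0, -0.002]
ft_force: [-6.1, -2.7, 3.4]
grip_width: -0.0001
```

Emit:
play_rows:
  plan: [4,0,0,0,0,0,15,0,-5,0,0,0,25,0,-20,0,0,0,35,0,-30,0,0,0,40,-10,-30,0,0,0,40,-20,-30,0,0,0,40,-30,-20,0,0,0,20,-30,0,0,0,0,0,0,0,0,0,0,0,0,0,0,0,0]

```text
clock: 66.03
eef_pos: [0.3602, 0.04, 0.1711]
tool_rot: [-0.047, 0.999, 0.0, 0.002]
ft_force: [-0.3, 0.6, -0.6]
grip_width: 0.0001
```

```bash
cat > chk.py <<'E'
from m import *
state()
s=bot.camera("side");c=bot.camera("top")
cv2.imwrite("pics/s22.png",cv2.resize(s["frame"][100:310,110:370],None,fx=3,fy=2.8,interpolation=cv2.INTER_CUBIC));cv2.imwrite("pics/t22.png",c["frame"])
O=np.array([619.1,195.0]);u=np.array([.9956,.0938]);v=np.array([-.0938,.9956])
P=held(s,0.038,(110,190,290,340)); d=P[:,:2]-O; b=d@v;a=d@u
for y in (-120,-40,120):
    k=abs(b-y)<35; print(y,"rack x",np.percentile(a[k],[1,99]).round(1),"y",np.percentile(b[k],[1,99]).round(1),"z",np.median(P[k,2]))
print("top")
for o in comps(c,(120,130,265,240),green,.038):
    d=o[0]-O; print("rack",(d@u).round(1),(d@v).round(1),np.round(o[1:4],1))
white=lambda H,f:(H[...,1]<40)&(H[...,2]>195)
print("bed");show(comps(c,(332,130,375,192),white,.032))
for q in ["paste_jar","ink_bottle","foil_roll","paste_brush","bone_folder","weight","straightedge"]:
    L=bot.outline_of(q,"top")
    if L:
        m=L[0]["mask"]; P=cloud(c,maskpx(m)); zt=np.percentile(P[:,2],80)
        print(q,round(L[0]["p"],2),rectfit(bounds(c,m,zt))[0].round(0))
E
python3 chk.py
```

```text
t 66.03 eef [360.2  40.  171.1] yx [-0.996 -0.093 -0.003] z [ 0.003  0.001 -1.   ] f [-0.3  0.6 -0.6] w 0.1 j [ 0.11  0.02 -0.45  1.1   0.    0.02]
n 997 ztop 36.6 slopes x,y [ 0.003 -0.003]
rect (array([631.13153076, 198.33862305]), 286.560791015625, 122.49258422851562, -84.90501356124878)
-120 rack x [-46.9  69.5] y [-139.6  -95.4] z 36.94776056980742
-40 rack x [-48.4  71.3] y [-58.3 -12.3] z 36.76907232604343
120 rack x [-47.3  71.2] y [ 97.4 144.3] z 36.13314940228468
top
rack 14.8 119.1 [120.5  48.3   7.2]
rack 14.9 -39.8 [120.9  47.6   3.1]
rack 15.7 -120.6 [121.   47.8   5.6]
bed
ctr [ 636.5 -302.6] wh 194.1 79.3 ang -3.98 px [351. 158.]
paste_jar 0.69 [ 680. -107.]
ink_bottle 0.54 [ 750. -122.]
foil_roll 0.77 [768. -10.]
paste_brush 0.74 [333. 298.]
bone_folder 0.76 [384. -68.]
weight 0.58 [ 387. -494.]
straightedge 0.72 [778. 189.]
```

View pics/s22.png

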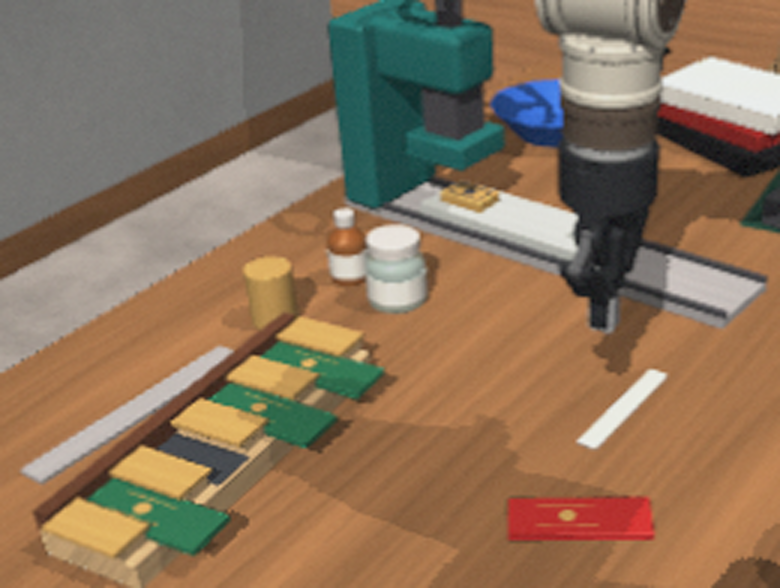

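View pics/t22.png

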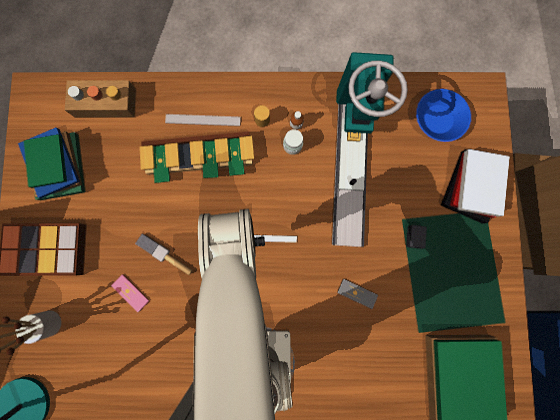

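```bash
python3 -c "
from m import *
avg(6)
c=bot.camera('top')
O=np.array([619.1,195.0]);u=np.array([.9956,.0938]);v=np.array([-.0938,.9956])
for o in comps(c,(120,130,265,240),green,.038):
    d=o[0]-O; print('rack',(d@u).round(1),(d@v).round(1))
print(bot.job_done())"
```

```text
mean [ 3.5883e+02  3.9720e+01  1.7040e+02 -1.7462e+02 -4.0000e-01 -4.1000e-01
  1.7000e-01] sd [0.03 0.08 0.06 0.01 0.33 0.36 0.5 ]
rack 14.7 119.5
rack 14.7 -39.8
rack 15.6 -120.7
the job is handed in; nothing more can be done
None
```

The die is put away in the press, all three green covers on the bench are in the rack, and I handed the job in at about 66 s. It gave no verdict.

- **Press:** I pulled the bed out to its stop by the post and set the die in the pocket, which it entered without contact force. I then pushed the bed back until it met its home stop, at about 17 N. Before the bed went home, the die's top read 43 mm above the bench, against 44 mm expected. After that the die was only checked by eye in the pictures.
- **Covers:** They went into slots 0, 1 and 3, each pushed in until it met the end stop at about 5 N. The cover in slot 1 was later found about 8 mm out, probably the knock the task warned of, so I pushed it home again with closed fingers.
- **Last check:** In the top picture the cover centres were 14.7 to 15.6 mm inside the mouths, against 15 mm, and within 0.7 mm of the slot lines. The robot was touching nothing.
- **Bystanders:** The jar, bottle, roll, brush, weight and straightedge read within about 4 mm of where they started. The bone folder read about 17 mm off, but the gripper covered part of it in that picture. It was never approached and looked unmoved in the side picture.
- **Disagreements:** The side camera put the rack and covers about 1 to 3 mm away from the top camera's positions. I worked from the top camera and used the side view for relative fit. The bed's front edge measured about 5 mm further back than at the start, which fits the bed having begun nearly home.

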